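# Load and bottom out a queen's ring stack on the glue-up arbor

### The arm

A 6-joint arm with a two-finger parallel gripper is mounted at the origin on the work surface. World frame = base frame: x ahead of the robot, y to its left, z up, the work surface at z = 0. Lengths are in mm, angles in rad, forces in N, time in s.
With the tool pointing down it reaches from about 400 to 925 mm from the base axis. Payload 12.5 kg.
Tool frame: the origin (TCP) lies at the very end of the fingers, on their centre line; the grasp point (between the pads) lies 19 mm behind it; z points along the fingers, y is the line along which they close (so a half turn about z gives the same grasp; the last joint's range is limited). The gripper opens to 95 mm and grips with 3 to 60 N. Pads are 20 mm wide; open, the fingers measure 119 mm over their backs; the gripper's body (75 mm by 180 mm) begins 59 mm behind the grasp point.
Start: joints at [-1.331, 0.491, 1.559, -0, 1.092, -0.106], TCP at [211.867, -588.013, 214.661] pointing down, gripper open.
Joint ranges: [-3.1, 3.1], [-0.84, 2.19], [0.05, 2.79], [-1.13, 4.28], [0.06, 2.93], [-2.69, 2.69]. Speed limits (rad/s): [2.22, 2.22, 2.79, 3.14, 3.14, 3.14].

### API

Orientations are given as [roll, pitch, yaw] about the fixed x, y, z axes, in that order (R = Rz(yaw) Ry(pitch) Rx(roll)).
In Python, from cell import * gives the robot as it stands.
- The arm moves only by the tool step_arm, never from a script. Its argument "plan" is a list of rows, each an object of numbers: "x", "y", "z": the shift along the tool's x, y, z in units of 25 mm (1.0 is 25 mm); "rx", "ry", "rz": the turn, a rotation vector about the tool's x, y, z in units of 0.1 rad (1.0 is 0.1 rad). In form: [{"x": .., "y": .., "z": .., "rx": .., "ry": .., "rz": ..}, ...]. A call has exactly 10 rows; each row shifts and turns the commanded pose from where the row before left it, along the tool's axes as they then stand; what a row does not reach is not made up. A row lasts 1/12 s, in which the tool goes at most 41.7 mm and 7.16 degrees, less where a joint would pass 70% of its speed; a pose out of reach is approached as far as the arm can. A call with a number of a shift or a turn outside -1 to 1 is refused whole. A call with a gripper value outside its range is refused whole. "jaw" is the closure, from -1 (fully open) to 1 (shut), so that 0 is half open, set as the call begins (left out, the last holds). The fingers move at their own pace and stop on an object; the grip force is fixed at half the most. Time passes only in rows, so rows that do not move let the fingers close, or fill a call up. It gives the time, the measured TCP pose, the force, the opening and the grip force at its end, in the units of the state.
- state(): the state, without advancing time (a new reading comes with each control period).
- read_camera(name): name is "side" or "top"; returns a dict with "image" (420x560x3 uint8, red, green, blue), "depth" (420x560 float32, mm along the optical axis (not along the pixel's ray), 0 where there is no reading), "vfov" (degrees; the focal length in pixels is half the picture's height over the tangent of half this angle, whatever the lens; pixels are square), "cx", "cy" (the principal point, pixels), "k1" (the pictures are not rectified: a ray, as slopes to the right and down, at radius r is drawn at 1 + k1 r^2 times it, then the intrinsics apply), "R" (3x3) and "t" (3): a world point X has camera coordinates R X + t. Camera axes: x right, y down, z forward; pixel columns grow to the right and rows downward; lengths in mm; the calibration is good to about 2 mm. A picture is of the moment at which its call begins.
- job_done(): hands the job in; it is judged then, once.
The state is a dict: "t": time; "joints": joint angles; "qvel": joint speeds; "tau": joint torques, N m; "eef_pos": TCP position; "tcp_rot": TCP orientation; "ft_force": force on the tool from outside, world axes, zero at the start; "moment": the same for the moment, N m; "opening": opening from 0.0 (shut) to 1.0 (fully open); "grip_force": force on a finger pad.
Only numpy, scipy, OpenCV 4.12 (cv2) and the standard library are available. Lean on these libraries where they do the work, as an engineer would, in place of code of your own. Each camera call takes 0.05 s, during which the arm holds its last target. There are 200 camera calls.

### The job

Thread the three walnut rings onto the upright steel spindle in size order, the largest at the bottom, then the medium one, then the smallest on top, lowering each one down the spindle by hand until it lies flat instead of letting it drop. Then press the whole stack down, sliding the stiff brass follower beneath it, until it comes up against the hidden stop: creep down, feel for the stop and press against it steadily with 13 to 19 N for half a second, never loading the stack or the spindle with more than 25 N. Let go with the stack left down there, and leave the other things on the shelf where they are.

Things in the scene. Friction and masses are not known exactly. Their poses are not given: they have to be found in the camera images.
- arbor: Fixed glue-up arbor: a dark wooden base 110 x 110 x 18 mm, on it a dark steel barrel 60 mm in diameter (18 to 45 mm above the table), and out of it an upright steel spindle 12 mm in diameter. Origin: centre of the underside, on the table, on the spindle's axis; z up. The spindle is parallel-sided up to 150 mm and then tapers to 4 mm in diameter at its tip, 160 mm above the table.
- spindle_tip (a point): The tip of the spindle, on its axis, 160 mm above the table.
- follower: Brass disc, 68 mm diameter, 8 mm thick, on the spindle above the barrel; the rings rest on it. Origin: centre of its underside, z up; starts 58 to 97 mm above the table and stays where left. About 5 N slides it down 6 to 26 mm to an unseen stop inside the barrel, set differently each time, whose felt pad gives 1 mm per 12 N and springs back.
- ring_large: Walnut ring, outside diameter 62 mm, height 16 mm, bore 14.4 mm. Lies flat on the table. Origin: centre of its underside, z along the bore. Mass about 35 g.
- ring_medium: Walnut ring, outside diameter 52 mm, height 16 mm, bore 14.4 mm. Lies flat on the table. Origin: centre of its underside, z along the bore. Mass about 25 g.
- ring_small: Walnut ring, outside diameter 42 mm, height 16 mm, bore 14.4 mm. Lies flat on the table. Origin: centre of its underside, z along the bore. Mass about 16 g.
- queen: Ivory-coloured resin chess queen, 38 mm across the foot and 92 mm tall, standing loose on a fixed wooden turntable 120 mm across and 24 mm high. Bystander. Origin: centre of its foot.
- bottle: Squat amber glass bottle with a cork, 64 mm in diameter, 72 mm tall. Bystander. Origin: centre of its underside.
- tin: Round copper polishing tin, 58 mm in diameter, 24 mm tall. Bystander. Origin: centre of its underside.
- knight: Dark walnut knight head, 38 mm across the foot, about 66 mm tall. Bystander. Origin: centre of its underside.
- awl: Steel scribing awl with a wooden handle, lying, 164 mm long and 20 mm thick. Bystander. Origin: under the ferrule near mid-length, on the table, x towards the point.
- brush: Hand brush, lying. Bystander. Origin on the table, x along its length.

How it is judged:
By the outcome, as a careful person would: the job done as asked, in the order asked, and still so for the second after the job is handed in, with the robot touching nothing.
It also fails if it takes over 72 s, if anything falls off the work surface, if the arm or the gripper's body presses on something with over 40 N, if the wrist force passes 120 N, or if a joint passes its speed limit or range.

## Working session

There is one attempt and no reset: what is moved stays moved. The work goes in short steps, Python scripts to look and compute and a tool call to move; the robot and the scene stay as the last step left them, time stands still between calls to the robot, and variables do not carry over. Pictures are saved under pics/ and viewed, at most 10 in all, crops included, and the job is handed in when it is done.

Besides the shell and the picture viewer there is one more tool, called after "Request:" by a JSON object that holds its "op" and its "data". step_arm: Moves the arm, as the interface text tells. Shifts and turns lie within -1 to 1; 1 stands for 25 mm of shift or 0.1 rad of turn. Its arguments: {"type":"object","properties":{"plan":{"type":"array","items":{"type":"object","properties":{"x":{"type":"number"},"y":{"type":"number"},"z":{"type":"number"},"rx":{"type":"number"},"ry":{"type":"number"},"rz":{"type":"number"}}}},"jaw":{"type":"number"}},"required":["plan"]}

```bash
ls; mkdir -p pics
cat > h.py <<'E'
from cell import *
import numpy as np, cv2
def und(c,u,v):
    f=c["image"].shape[0]/2/np.tan(np.radians(c["vfov"]/2))
    x=(np.asarray(u,float)-c["cx"])/f; y=(np.asarray(v,float)-c["cy"])/f
    a,b=x.copy(),y.copy()
    for _ in range(20):
        k=1+c["k1"]*(a*a+b*b); a,b=x/k,y/k
    return np.stack([a,b,np.ones_like(a)],-1)
def plane(c,u,v,z):
    d=und(c,u,v)@c["R"]; o=-c["R"].T@c["t"]
    return o+d*((z-o[2])/d[...,2])[...,None]
def cloud(c):
    v,u=np.mgrid[0:420,0:560]
    return (und(c,u,v)*c["depth"][...,None]-c["t"])@c["R"]
E
python3 - <<'E'
from h import *
s=state();print({k:np.round(v,3) for k,v in s.items()})
for n in("side","top"):
    c=read_camera(n);cv2.imwrite(f"pics/{n}0.png",c["image"][:,:,::-1]);print(n,c["vfov"],c["cx"],c["cy"],c["k1"],-c["R"].T@c["t"],c["R"][2])
    np.savez(f"{n}0.npz",**c)
E
```

```text
pics
{'t': np.float64(0.0), 'joints': array([-1.331,  0.492,  1.559, -0.   ,  1.092, -0.106]), 'qvel': array([-0.001, -0.002,  0.001, -0.   ,  0.   ,  0.001]), 'tau': array([-0.0000e+00, -6.1265e+01, -2.5819e+01,  6.9000e-02,  4.8000e-02,
       -0.0000e+00]), 'eef_pos': array([ 211.805, -587.744,  214.066]), 'tcp_rot': array([-3.14 , -0.   ,  0.346]), 'ft_force': array([ 0.358,  0.404, -0.524]), 'moment': array([-0.001, -0.016, -0.026]), 'grip_force': np.float64(0.0), 'opening': np.float64(1.001)}
side 49.71018391785606 279.0261708453745 210.88324983607814 -0.06689695563948816 [427.16187113 777.74984224 786.20571898] [ 0.13493672 -0.76697265 -0.62733168]
top 52.69915845422625 278.49173043002594 205.88827370482582 -0.09910104399847953 [ 366.34852237  -10.38381241 1093.88424044] [ 0.21370101 -0.01429346 -0.97679454]
```

View pics/top0.png

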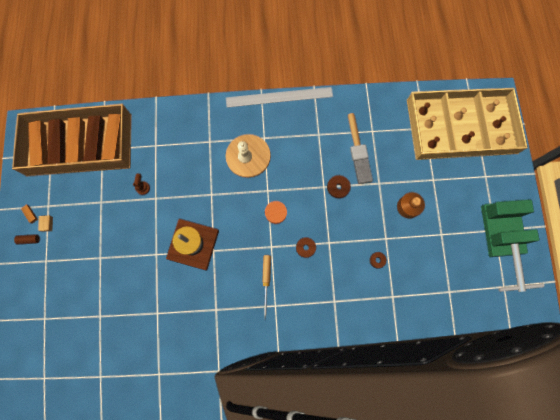

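View pics/side0.png

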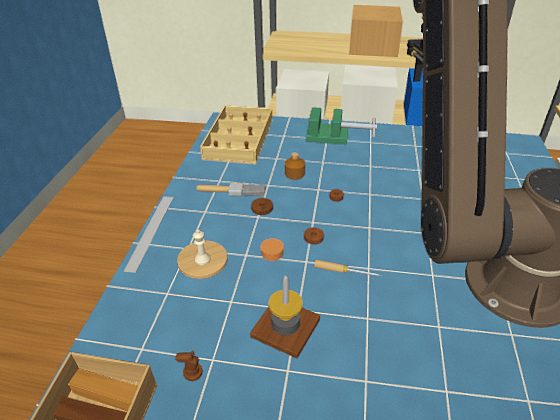

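The top view shows the rings at about (339,187) large, (306,247) medium and (378,260) small, and the arbor at (193,244). In the side view the rings are at (262,206), (314,236) and (336,195), with the spindle tip near (286,279).

```bash
cat > m.py <<'E'
from h import *
C={n:dict(np.load(f"{n}0.npz")) for n in("top","side")}
def ring(n,u,v,w=24):
    c=C[n];im=c["image"];hsv=cv2.cvtColor(im,cv2.COLOR_RGB2HSV)
    m=((hsv[...,0]<20)|(hsv[...,0]>165))&(hsv[...,1]>60)&(hsv[...,2]<150)
    P=cloud(c)
    m=m&(abs(P[...,2]-16)<6)
    M=np.zeros_like(m);M[v-w:v+w,u-w:u+w]=m[v-w:v+w,u-w:u+w]
    k,lab,st,ce=cv2.connectedComponentsWithStats(M.astype(np.uint8));i=1+np.argmax(st[1:,4])
    ct=max(cv2.findContours((lab==i).astype(np.uint8),cv2.RETR_EXTERNAL,cv2.CHAIN_APPROX_NONE)[0],key=len)[:,0]
    q=plane(c,ct[:,0],ct[:,1],16)[:,:2].astype(np.float32)
    (cx,cy),r=cv2.minEnclosingCircle(q)
    print(n,"ring",np.round([cx,cy,2*r],1),np.round(q.mean(0),1),"zmed",np.round(np.median(P[lab==i][:,2]),1),cv2.fitEllipse(q)[:2])
for n,l in(("top",[(339,187),(306,247),(378,260)]),("side",[(262,206),(314,236),(336,195)])):
    for u,v in l: ring(n,u,v,18)
for n,(u,v) in(("top",(187,240)),("side",(286,303))):
    c=C[n];P=cloud(c);hsv=cv2.cvtColor(c["image"],cv2.COLOR_RGB2HSV)
    W=np.zeros((420,560),bool);W[v-30:v+30,u-30:u+30]=1
    y=W&(hsv[...,0]>20)&(hsv[...,0]<35)&(hsv[...,1]>120)&(hsv[...,2]>110)
    z=np.median(P[y][:,2]);print(n,"follower top z",z,y.sum(),np.percentile(P[y][:,2],[10,90]))
    t=y&(abs(P[...,2]-z)<4)
    ct=np.vstack(cv2.findContours(t.astype(np.uint8),cv2.RETR_EXTERNAL,cv2.CHAIN_APPROX_NONE)[0])[:,0]
    q=plane(c,ct[:,0],ct[:,1],z)[:,:2].astype(np.float32);print(cv2.minEnclosingCircle(q),cv2.fitEllipse(cv2.convexHull(q)))
    b=W&(P[...,2]>z+10)&(P[...,2]<170);print("spindle pts",b.sum(),np.round(P[b][np.argsort(P[b][:,2])][-6:],1),np.median(P[b],0))
# base corners top
c=C["top"];P=cloud(c);b=np.zeros((420,560),bool);b[205:285,150:235]=1
b&=(abs(P[...,2]-18)<5)&(cv2.cvtColor(c["image"],cv2.COLOR_RGB2HSV)[...,0]<25)
ct=np.vstack(cv2.findContours(b.astype(np.uint8),cv2.RETR_EXTERNAL,cv2.CHAIN_APPROX_NONE)[0])[:,0]
print("base",cv2.minAreaRect(plane(c,ct[:,0],ct[:,1],18)[:,:2].astype(np.float32)))
for nm,u,v,z in(("bottle",411,205,40),("tin",276,212,24),("queen",244,150,60),("brushtip",364,183,15),("brushmid",360,153,20),("awlpt",265,315,5),("awlhandle",267,257,20),("knight",141,185,30)):print(nm,plane(c,u,v,z).round(),P[v,u].round())
big=[cv2.resize(C[n]["image"][v-35:v+35,u-45:u+45],None,fx=6,fy=6,interpolation=cv2.INTER_CUBIC) for n,u,v in(("top",190,240),("side",286,295))]
cv2.imwrite("pics/sp.png",np.vstack(big)[:,:,::-1][::1] if 0 else cv2.resize(np.hstack(big),(800,311))[:,:,::-1])
E
python3 m.py
```

```text
top ring [ 644.1 -187.9   60.5] [ 644.2 -187.1] zmed 16.0 ((644.35400390625, -187.34243774414062), (57.14024353027344, 58.064918518066406))
top ring [490.6 -87.8  50.4] [490.6 -87.4] zmed 16.2 ((490.2179260253906, -87.84966278076172), (47.25794219970703, 49.06440734863281))
top ring [ 444.3 -269.    40.9] [ 444.4 -268.9] zmed 15.9 ((444.5063781738281, -268.79345703125), (38.27629470825195, 39.39239501953125))
side ring [ 644.5 -183.2   64.3] [ 643.9 -183.5] zmed 15.7 ((644.5917358398438, -183.89979553222656), (58.02056121826172, 60.636661529541016))
side ring [491.  -84.4  53.4] [490.7 -84.2] zmed 15.5 ((490.8707275390625, -84.10081481933594), (47.4111213684082, 50.291542053222656))
side ring [ 444.1 -264.5   43.1] [ 445.  -265.1] zmed 15.8 ((445.1781005859375, -265.0190124511719), (35.27163314819336, 39.5222282409668))
top follower top z 86.08801070465645 338 [83.92925754 88.44529198]
((517.5134887695312, 203.9117431640625), 31.526155471801758) ((516.3618774414062, 204.5699005126953), (57.321250915527344, 62.75013732910156), 138.60107421875)
spindle pts 47 [[520.1 202.9 157.6]
 [519
[... 303 characters left out ...]
85547), (65.8694076538086, 67.1925048828125), 31.674314498901367)
spindle pts 143 [[520.9 201.9 156.8]
 [514.9 204.1 157.4]
 [515.2 201.8 157.6]
 [517.1 202.3 157.9]
 [517.1 202.3 160.6]
 [518.8 203.1 161.2]] [517.05704246 205.76058961 129.67734089]
base ((517.945068359375, 202.05355834960938), (109.33027648925781, 108.46823120117188), 70.7958984375)
bottle [ 576. -366.   40.] [ 572. -359.   60.]
tin [585. -19.  24.] [585. -19.  23.]
queen [746.  53.  60.] [729.  50. 105.]
brushtip [ 649. -256.   15.] [ 653. -260.   -3.]
brushmid [ 731. -254.   20.] [ 731. -254.   19.]
awlpt [328.  27.   5.] [328.  26.  15.]
awlhandle [471.  12.  20.] [471.  12.  22.]
knight [680. 330.  30.] [676. 326.  45.]
```

View pics/sp.png

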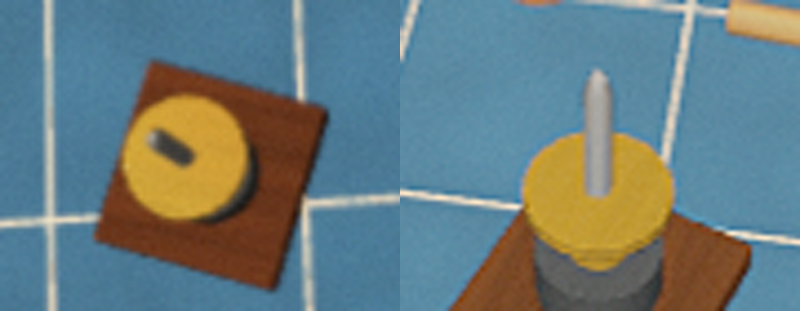

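The close crop shows the spindle rising through the brass disc, with its tip at about (152,137) in the top crop and (597,72) in the side crop. The measured sizes and heights match the ones given: ring tops at 16 mm, tip at 160 mm. I'll turn the tool to yaw π/2 so its x is world +y and its y is world +x, then travel.

Request:
{"op": "step_arm", "data": {"plan": [{"rz": -1},{"rz": -1},{"rz": -1},{"rz": -1},{"rz": -1},{"rz": -1},{"rz": -1},{"rz": -1},{"rz": -1},{"rz": -1}], "jaw": -1}}

```text
schema error: expected keys x, y, z, rx, ry, rz
```

Request:
{"op": "step_arm", "data": {"plan": [{"rz": -1},{"rz": -1},{"rz": -0.25},{"x": 0.9,"y": 1},{"x": 0.9,"y": 1},{"x": 0.9,"y": 1},{"x": 0.9,"y": 1},{"x": 0.9,"y": 1},{"x": 0.9,"y": 1},{"x": 0.9,"y": 1}]}}

```text
schema error: expected keys x, y, z, rx, ry, rz
```

Request:
{"op": "step_arm", "data": {"plan": [{"x": 0,"y": 0,"z": 0,"rx": 0,"ry": 0,"rz": -1},{"x": 0,"y": 0,"z": 0,"rx": 0,"ry": 0,"rz": -1},{"x": 0,"y": 0,"z": 0,"rx": 0,"ry": 0,"rz": -1},{"x": 0,"y": 0,"z": 0,"rx": 0,"ry": 0,"rz": -1},{"x": 0,"y": 0,"z": 0,"rx": 0,"ry": 0,"rz": -1},{"x": 0,"y": 0,"z": 0,"rx": 0,"ry": 0,"rz": -1},{"x": 0,"y": 0,"z": 0,"rx": 0,"ry": 0,"rz": -1},{"x": 0,"y": 0,"z": 0,"rx": 0,"ry": 0,"rz": -1},{"x": 0,"y": 0,"z": 0,"rx": 0,"ry": 0,"rz": -1},{"x": 0,"y": 0,"z": 0,"rx": 0,"ry": 0,"rz": -1}], "jaw": -1}}

```text
t: 0.93
eef_pos: [211.8, -587.9, 214.3]
tcp_rot: [-3.141, -0.001, 1.351]
ft_force: [-1.1, 0.9, -0.4]
opening: 1.001
grip_force: 0.0
```

Request:
{"op": "step_arm", "data": {"plan": [{"x": 0,"y": 0,"z": 0,"rx": 0,"ry": 0,"rz": -1},{"x": 0,"y": 0,"z": 0,"rx": 0,"ry": 0,"rz": -1},{"x": 0,"y": 0,"z": 0,"rx": 0,"ry": 0,"rz": -0.25},{"x": 0.9,"y": 1,"z": 0,"rx": 0,"ry": 0,"rz": 0},{"x": 0.9,"y": 1,"z": 0,"rx": 0,"ry": 0,"rz": 0},{"x": 0.9,"y": 1,"z": 0,"rx": 0,"ry": 0,"rz": 0},{"x": 0.9,"y": 1,"z": 0,"rx": 0,"ry": 0,"rz": 0},{"x": 0.9,"y": 1,"z": 0,"rx": 0,"ry": 0,"rz": 0},{"x": 0.9,"y": 1,"z": 0,"rx": 0,"ry": 0,"rz": 0},{"x": 0.9,"y": 1,"z": 0,"rx": 0,"ry": 0,"rz": 0}]}}

```text
t: 1.77
eef_pos: [387.8, -429.2, 214.6]
tcp_rot: [-3.141, -0.0, 1.568]
ft_force: [0.2, -0.3, -0.6]
opening: 1.001
grip_force: 0.0
```

Request:
{"op": "step_arm", "data": {"plan": [{"x": 0.97,"y": 1,"z": 0,"rx": 0,"ry": 0,"rz": 0},{"x": 0.97,"y": 1,"z": 0,"rx": 0,"ry": 0,"rz": 0},{"x": 0.97,"y": 1,"z": 0,"rx": 0,"ry": 0,"rz": 0},{"x": 0.97,"y": 1,"z": 0,"rx": 0,"ry": 0,"rz": 0},{"x": 0.97,"y": 1,"z": 0,"rx": 0,"ry": 0,"rz": 0},{"x": 0.97,"y": 1,"z": 0.8,"rx": 0,"ry": 0,"rz": 0},{"x": 0.97,"y": 1,"z": 0.8,"rx": 0,"ry": 0,"rz": 0},{"x": 0.97,"y": 1,"z": 0.8,"rx": 0,"ry": 0,"rz": 0},{"x": 0.97,"y": 1,"z": 0.8,"rx": 0,"ry": 0,"rz": 0},{"x": 0.97,"y": 1,"z": 0.8,"rx": 0,"ry": 0,"rz": 0}]}}

```text
t: 2.6
eef_pos: [637.8, -186.6, 113.5]
tcp_rot: [-3.141, 0.0, 1.568]
ft_force: [0.2, -0.7, 0.2]
opening: 1.002
grip_force: 0.0
```

Run:
```python
from h import *
s=state();print(s["t"],s["eef_pos"],s["tcp_rot"])
ims=[]
for n,u,v in(("side",262,190),("top",339,187)):
    c=read_camera(n);np.savez(f"{n}1.npz",**c)
    ims.append(cv2.resize(c["image"][v-60:v+50,u-60:u+60],(400,367),interpolation=cv2.INTER_CUBIC))
cv2.imwrite("pics/g1.png",np.hstack(ims)[:,:,::-1])
```

```text
2.6 [ 637.82570946 -186.56255641  113.50064826] [-3.14144164e+00  4.79996132e-05  1.56835727e+00]
```

View pics/g1.png

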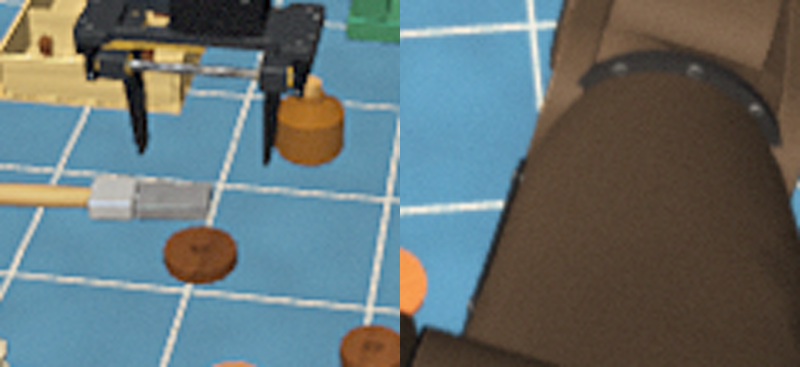

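The side half of this picture shows the open fingertips at crop (143,153) and (267,163), above and behind the large ring at (200,255). The arm hides the ring from the top camera. I'll use the fingertips to check the side camera's bias.

Run:
```python
from h import *
c=dict(np.load("side1.npz"))
for u,v in((244.9,175.9),(282.1,178.9)):print(plane(c,u,v,113.5).round(1))
P=cloud(c);s=(637.8,-186.6,113.5)
W=np.zeros((420,560),bool);W[150:185,225:300]=1
b=W&(abs(P[...,1]+187)<25)&(abs(P[...,0]-638)<70)&(P[...,2]>105)&(P[...,2]<150)
for sg in(-1,1):
    q=P[b&(sg*(P[...,0]-638)>0)];print(len(q),q[:,0].min(),q[:,0].max(),np.median(q,0).round(1),q[:,2].min())
```

```text
[ 684.3 -175.6  113.5]
[ 585.6 -176.3  113.5]
43 579.2635128401066 588.8926890626745 [ 585.5 -177.3  135. ] 113.26792939578249
56 682.8133136983846 693.0752753514515 [ 685.3 -178.5  134.5] 115.2399283669556
```

Request:
{"op": "step_arm", "data": {"plan": [{"x": 0.08,"y": 0.3,"z": 0.5,"rx": 0,"ry": 0,"rz": 0},{"x": 0,"y": 0,"z": 0.8,"rx": 0,"ry": 0,"rz": 0},{"x": 0,"y": 0,"z": 0.8,"rx": 0,"ry": 0,"rz": 0},{"x": 0,"y": 0,"z": 0.8,"rx": 0,"ry": 0,"rz": 0},{"x": 0,"y": 0,"z": 0.6,"rx": 0,"ry": 0,"rz": 0},{"x": 0,"y": 0,"z": 0.4,"rx": 0,"ry": 0,"rz": 0},{"x": 0,"y": 0,"z": 0.3,"rx": 0,"ry": 0,"rz": 0},{"x": 0,"y": 0,"z": 0.16,"rx": 0,"ry": 0,"rz": 0},{"x": 0,"y": 0,"z": 0,"rx": 0,"ry": 0,"rz": 0},{"x": 0,"y": 0,"z": 0,"rx": 0,"ry": 0,"rz": 0}]}}

```text
t: 3.53
eef_pos: [644.6, -186.3, 6.2]
tcp_rot: [3.141, 0.0, 1.57]
ft_force: [-0.3, 0.1, -0.2]
opening: 1.001
grip_force: 0.0
```

Request:
{"op": "step_arm", "data": {"plan": [{"x": 0,"y": 0,"z": 0,"rx": 0,"ry": 0,"rz": 0},{"x": 0,"y": 0,"z": 0,"rx": 0,"ry": 0,"rz": 0},{"x": 0,"y": 0,"z": 0,"rx": 0,"ry": 0,"rz": 0},{"x": 0,"y": 0,"z": 0,"rx": 0,"ry": 0,"rz": 0},{"x": 0,"y": 0,"z": 0,"rx": 0,"ry": 0,"rz": 0},{"x": 0,"y": 0,"z": 0,"rx": 0,"ry": 0,"rz": 0},{"x": 0,"y": 0,"z": 0,"rx": 0,"ry": 0,"rz": 0},{"x": 0,"y": 0,"z": 0,"rx": 0,"ry": 0,"rz": 0},{"x": 0,"y": 0,"z": 0,"rx": 0,"ry": 0,"rz": 0},{"x": 0,"y": 0,"z": 0,"rx": 0,"ry": 0,"rz": 0}], "jaw": 1}}

```text
t: 4.37
eef_pos: [644.5, -186.0, 5.8]
tcp_rot: [3.141, 0.0, 1.571]
ft_force: [-0.4, 0.7, 2.5]
opening: 0.639
grip_force: 30.0
```

Request:
{"op": "step_arm", "data": {"plan": [{"x": 0,"y": 0,"z": -0.5,"rx": 0,"ry": 0,"rz": 0},{"x": 0,"y": 0,"z": -1,"rx": 0,"ry": 0,"rz": 0},{"x": 0,"y": 0,"z": -1,"rx": 0,"ry": 0,"rz": 0},{"x": 1,"y": -0.3,"z": -0.7,"rx": 0,"ry": 0,"rz": 0},{"x": 1,"y": -0.3,"z": -0.7,"rx": 0,"ry": 0,"rz": 0},{"x": 1,"y": -0.3,"z": -0.7,"rx": 0,"ry": 0,"rz": 0},{"x": 1,"y": -0.3,"z": -0.7,"rx": 0,"ry": 0,"rz": 0},{"x": 1,"y": -0.3,"z": -0.7,"rx": 0,"ry": 0,"rz": 0},{"x": 1,"y": -0.3,"z": -0.7,"rx": 0,"ry": 0,"rz": 0},{"x": 1,"y": -0.3,"z": -0.7,"rx": 0,"ry": 0,"rz": 0}]}}

```text
t: 5.2
eef_pos: [591.1, -9.9, 192.2]
tcp_rot: [3.141, 0.0, 1.571]
ft_force: [0.1, 0.6, 0.4]
opening: 0.646
grip_force: 30.0
```

Request:
{"op": "step_arm", "data": {"plan": [{"x": 1,"y": -0.3,"z": 0,"rx": 0,"ry": 0,"rz": 0},{"x": 1,"y": -0.3,"z": 0,"rx": 0,"ry": 0,"rz": 0},{"x": 1,"y": -0.3,"z": 0,"rx": 0,"ry": 0,"rz": 0},{"x": 1,"y": -0.3,"z": 0,"rx": 0,"ry": 0,"rz": 0},{"x": 1,"y": -0.3,"z": 0,"rx": 0,"ry": 0,"rz": 0},{"x": 1,"y": -0.3,"z": 0,"rx": 0,"ry": 0,"rz": 0},{"x": 1,"y": -0.3,"z": 0,"rx": 0,"ry": 0,"rz": 0},{"x": 0.8,"y": -0.3,"z": 0,"rx": 0,"ry": 0,"rz": 0},{"x": 0.4,"y": -0.3,"z": 0,"rx": 0,"ry": 0,"rz": 0},{"x": 0.2,"y": -0.2,"z": 0,"rx": 0,"ry": 0,"rz": 0}]}}

```text
t: 6.03
eef_pos: [518.4, 200.0, 191.0]
tcp_rot: [3.142, 0.0, 1.572]
ft_force: [0.4, -0.3, 0.6]
opening: 0.646
grip_force: 30.0
```

```bash
cat > look.py <<'E'
from h import *
import sys
k=sys.argv[1]; s=state();print(s["t"],s["eef_pos"].round(1),s["ft_force"].round(1))
ims=[]
for n,u,v in(("side",286,265),("top",185,240)):
    c=read_camera(n);np.savez(f"{n}{k}.npz",**c)
    ims.append(cv2.resize(c["image"][v-45:v+45,u-45:u+45],(400,400),interpolation=cv2.INTER_CUBIC))
cv2.imwrite(f"pics/p{k}.png",np.hstack(ims)[:,:,::-1])
E
python3 look.py 2
```

```text
6.0333 [518.4 200.  191. ] [ 0.4 -0.3  0.6]
```

View pics/p2.png

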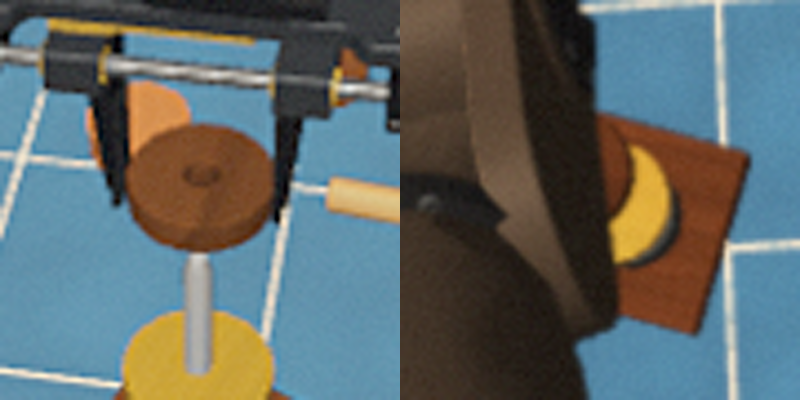

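The side half shows the held ring with its top-face bore near crop (202,174), directly above the spindle at column 198. The top view is mostly hidden by the arm. I'll fit both in the side view.

```bash
cat > fit.py <<'E'
from h import *
from scipy.optimize import least_squares
import sys
k,R,zb=sys.argv[1],float(sys.argv[2]),float(sys.argv[3])   # radius, ring underside z
c=dict(np.load(f"side{k}.npz"));P=cloud(c);hsv=cv2.cvtColor(c["image"],cv2.COLOR_RGB2HSV)
m=((hsv[...,0]<18)|(hsv[...,0]>165))&(hsv[...,1]>60)&(abs(P[...,2]-zb-8)<14)&(abs(P[...,0]-518)<45)&(abs(P[...,1]-202)<45)
kk,lab,st,ce=cv2.connectedComponentsWithStats(m.astype(np.uint8));i=1+np.argmax(st[1:,4]);print(st[i])
ct=max(cv2.findContours((lab==i).astype(np.uint8),0,cv2.CHAIN_APPROX_NONE)[0],key=len)[:,0]
mid=ct[:,1].mean();w=ct[:,0].max()-ct[:,0].min();cu=ct[:,0].mean()
for nm,s,z in(("top",ct[:,1]<mid-4,zb+16),("bot",ct[:,1]>mid+4,zb)):
    q=plane(c,ct[s,0]+.0,ct[s,1]+.0,z)[:,:2]
    f=least_squares(lambda p:np.hypot(*(q-p[:2]).T)-R+.8,[518,202],loss="soft_l1")
    print(nm,f.x.round(1),np.abs(f.fun).mean().round(2),s.sum())
E
python3 fit.py 2 31 185
python3 - <<'E'
from h import *
c=dict(np.load("side0.npz"));P=cloud(c);im=c["image"].astype(int);hsv=cv2.cvtColor(c["image"],cv2.COLOR_RGB2HSV)
print("tip",plane(c,285.3,275.75,160).round(1),plane(c,285.3,276.5,160).round(1))
b=(hsv[...,1]<60)&(hsv[...,2]>90);
for v in range(274,302,3):
    u=np.where(b[v,270:302])[0]+270
    if len(u): 
        uu=u.mean();d=und(c,uu,v*1.)@c["R"];o=-c["R"].T@c["t"];t=(202.5-o[1])/d[1];print(v,len(u),uu,(o+d*t).round(1))
E
```

```text
[269 248  34  29 773]
top [518.7 199.2] 0.71 41
bot [518.5 193.6] 0.77 38
tip [518.5 201.3 160. ] [518.2 203.2 160. ]
277 5 285.0 [518.9 202.5 157.8]
280 7 285.0 [518.9 202.5 149.5]
283 8 287.0 [515.1 202.5 141.8]
286 8 287.0 [515.1 202.5 133.4]
289 9 288.44444444444446 [512.3 202.5 125.3]
292 8 287.5 [514.2 202.5 116.3]
295 7 289.42857142857144 [510.4 202.5 108.2]
298 5 285.0 [519.1 202.5  97.7]
301 5 285.0 [519.2 202.5  88.7]
```

Run:
```python
from h import *
c=dict(np.load("side2.npz"));P=cloud(c)
W=np.zeros((420,560),bool);W[248:278,269:303]=1
# top face pixels: ellipse upper part
v,u=np.mgrid[0:420,0:560]
e=((u-286)/15.)**2+((v-259)/9.5)**2<1
q=P[e];A=np.c_[q[:,:2]-[518.4,200],np.ones(len(q))]
for _ in range(3):
    s,_,_,_=np.linalg.lstsq(A,q[:,2],rcond=None);k=abs(A@s-q[:,2])<5;A,q=A[k],q[k]
print(len(q),s.round(3),np.std(A@s-q[:,2]))
for vv in range(246,281,2):print(vv,P[vv,280].round(1),P[vv,286].round(1),P[vv,292].round(1))
```

```text
107 [-7.30000e-02  4.67000e-01  2.02127e+02] 1.7964978719655489
246 [566.2 -18.8  24.6] [555.9 -48.1  -1.2] [ 5.407e+02 -4.880e+01  3.000e-01]
248 [533.4 169.3 199.3] [522.  169.9 201.6] [510.8 169.  202.3]
250 [532.1 177.  201.6] [521.2 174.8 201.1] [510.1 173.7 201.6]
252 [531.2 182.4 201.8] [520.2 181.4 202.4] [509.4 178.4 201.1]
254 [530.7 186.  200.2] [519.7 184.9 200.7] [508.7 183.3 200.8]
256 [529.7 191.9 200.8] [518.9 189.7 200.3] [507.9 188.9 201.2]
258 [528.6 198.6 202.5] [518.9 190.1 195.7] [507.3 193.1 200.3]
260 [528.  202.1 200.9] [518.8 190.4 190.8] [506.  202.3 204.5]
262 [527.1 207.6 201.4] [516.4 206.1 201.6] [505.7 204.6 201.7]
264 [526.1 213.5 202.4] [515.3 212.8 203.3] [504.9 209.6 201.8]
266 [525.3 218.3 202.3] [515.  214.9 200.4] [504.3 213.9 201. ]
268 [524.6 222.9 201.9] [514.1 221.1 201.8] [503.5 219.4 201.7]
270 [524.1 226.  200.1] [513.6 224.3 200.1] [503.  222.8 200.2]
272 [523.9 227.2 196.3] [513.3 226.5 197.3] [502.6 225.5 198. ]
274 [524.3 225.2 189. ] [513.3 226.1 191.7] [503.  222.8 189.9]
276 [554.3  55.1  -1.8] [513.6 224.1 184.4] [ 5.262e+02  5.210e+01 -3.000e-01]
278 [552.7  65.    2.2] [516.9 203.6 156.6] [525.1  59.8   1.3]
280 [ 5.521e+02  6.870e+01 -5.000e-01] [516.4 206.6 154.4] [524.5  64.   -1. ]
```

Run:
```python
from h import *
c=dict(np.load("side0.npz"));P=cloud(c)
q=P[276:306,283:289].reshape(-1,3);q=q[(q[:,2]>92)&(q[:,2]<148)&(q[:,1]>190)&(q[:,1]<220)]
from scipy.optimize import least_squares
f=least_squares(lambda p:np.hypot(q[:,0]-p[0],q[:,1]-p[1])-6,[518,202],loss="soft_l1");print("spindle",f.x,len(q),np.std(f.fun))
c=dict(np.load("side2.npz"));P=cloud(c);v,u=np.mgrid[0:420,0:560]
q=P[(v>245)&(v<285)&(abs(u-286)<20)&(P[...,2]>186)&(P[...,2]<198)&(P[...,1]>205)&(P[...,1]<240)]
q=q[np.hypot(q[:,0]-518,q[:,1]-197)>25]
f=least_squares(lambda p:np.hypot(q[:,0]-p[0],q[:,1]-p[1])-31,[518,202],loss="soft_l1");print("ring wall",f.x,len(q),np.std(f.fun))
c=dict(np.load("top0.npz"));P=cloud(c);q=P[225:250,172:200].reshape(-1,3);q=q[(q[:,2]>95)&(q[:,2]<148)]
f=least_squares(lambda p:np.hypot(q[:,0]-p[0],q[:,1]-p[1])-6,[518,202],loss="soft_l1");print("spindle top",f.x,len(q),np.std(f.fun))
```

```text
spindle [518.14234189 201.13571944] 117 0.8388223377689686
ring wall [517.31146583 195.52616707] 141 1.4697497352962365
spindle top [519.16392785 202.09856023] 23 0.8762167433546693
```

Request:
{"op": "step_arm", "data": {"plan": [{"x": 0.17,"y": 0.01,"z": 0,"rx": 0,"ry": 0,"rz": 0},{"x": 0,"y": 0,"z": 0.4,"rx": 0,"ry": 0,"rz": 0},{"x": 0,"y": 0,"z": 0.4,"rx": 0,"ry": 0,"rz": 0},{"x": 0,"y": 0,"z": 0.2,"rx": 0,"ry": 0,"rz": 0},{"x": 0,"y": 0,"z": 0.1,"rx": 0,"ry": 0,"rz": 0},{"x": 0,"y": 0,"z": 0.05,"rx": 0,"ry": 0,"rz": 0},{"x": 0,"y": 0,"z": 0.05,"rx": 0,"ry": 0,"rz": 0},{"x": 0,"y": 0,"z": 0,"rx": 0,"ry": 0,"rz": 0},{"x": 0,"y": 0,"z": 0,"rx": 0,"ry": 0,"rz": 0},{"x": 0,"y": 0,"z": 0,"rx": 0,"ry": 0,"rz": 0}]}}

```text
t: 6.97
eef_pos: [519.7, 203.3, 160.8]
tcp_rot: [3.141, -0.0, 1.571]
ft_force: [-0.3, 0.4, -0.8]
opening: 0.643
grip_force: 30.0
```

Request:
{"op": "step_arm", "data": {"plan": [{"x": 0,"y": 0,"z": 0.04,"rx": 0,"ry": 0,"rz": 0},{"x": 0,"y": 0,"z": 0.04,"rx": 0,"ry": 0,"rz": 0},{"x": 0,"y": 0,"z": 0.04,"rx": 0,"ry": 0,"rz": 0},{"x": 0,"y": 0,"z": 0.04,"rx": 0,"ry": 0,"rz": 0},{"x": 0,"y": 0,"z": 0.04,"rx": 0,"ry": 0,"rz": 0},{"x": 0,"y": 0,"z": 0,"rx": 0,"ry": 0,"rz": 0},{"x": 0,"y": 0,"z": 0,"rx": 0,"ry": 0,"rz": 0},{"x": 0,"y": 0,"z": 0,"rx": 0,"ry": 0,"rz": 0},{"x": 0,"y": 0,"z": 0,"rx": 0,"ry": 0,"rz": 0},{"x": 0,"y": 0,"z": 0,"rx": 0,"ry": 0,"rz": 0}]}}

```text
t: 7.8
eef_pos: [519.6, 203.3, 155.6]
tcp_rot: [-3.142, -0.0, 1.571]
ft_force: [-0.3, 2.3, -1.6]
opening: 0.644
grip_force: 30.0
```

Request:
{"op": "step_arm", "data": {"plan": [{"x": 0.04,"y": 0,"z": 0,"rx": 0,"ry": 0,"rz": 0},{"x": 0,"y": 0,"z": 0.04,"rx": 0,"ry": 0,"rz": 0},{"x": 0,"y": 0,"z": 0.04,"rx": 0,"ry": 0,"rz": 0},{"x": 0,"y": 0,"z": 0.04,"rx": 0,"ry": 0,"rz": 0},{"x": 0,"y": 0,"z": 0.04,"rx": 0,"ry": 0,"rz": 0},{"x": 0,"y": 0,"z": 0.04,"rx": 0,"ry": 0,"rz": 0},{"x": 0,"y": 0,"z": 0.04,"rx": 0,"ry": 0,"rz": 0},{"x": 0,"y": 0,"z": 0,"rx": 0,"ry": 0,"rz": 0},{"x": 0,"y": 0,"z": 0,"rx": 0,"ry": 0,"rz": 0},{"x": 0,"y": 0,"z": 0,"rx": 0,"ry": 0,"rz": 0}]}}

```text
t: 8.63
eef_pos: [519.6, 204.2, 149.6]
tcp_rot: [3.142, 0.0, 1.571]
ft_force: [0.1, -0.0, -1.1]
opening: 0.642
grip_force: 30.0
```

Request:
{"op": "step_arm", "data": {"plan": [{"x": 0,"y": 0,"z": 0.2,"rx": 0,"ry": 0,"rz": 0},{"x": 0,"y": 0,"z": 0.3,"rx": 0,"ry": 0,"rz": 0},{"x": 0,"y": 0,"z": 0.3,"rx": 0,"ry": 0,"rz": 0},{"x": 0,"y": 0,"z": 0.3,"rx": 0,"ry": 0,"rz": 0},{"x": 0,"y": 0,"z": 0.3,"rx": 0,"ry": 0,"rz": 0},{"x": 0,"y": 0,"z": 0.3,"rx": 0,"ry": 0,"rz": 0},{"x": 0,"y": 0,"z": 0.2,"rx": 0,"ry": 0,"rz": 0},{"x": 0,"y": 0,"z": 0.14,"rx": 0,"ry": 0,"rz": 0},{"x": 0,"y": 0,"z": 0.06,"rx": 0,"ry": 0,"rz": 0},{"x": 0,"y": 0,"z": 0,"rx": 0,"ry": 0,"rz": 0}]}}

```text
t: 9.47
eef_pos: [519.6, 204.2, 96.8]
tcp_rot: [-3.141, 0.0, 1.571]
ft_force: [-0.8, -0.4, -0.2]
opening: 0.643
grip_force: 30.0
```

Request:
{"op": "step_arm", "data": {"plan": [{"x": 0,"y": 0,"z": 0.02,"rx": 0,"ry": 0,"rz": 0},{"x": 0,"y": 0,"z": 0.02,"rx": 0,"ry": 0,"rz": 0},{"x": 0,"y": 0,"z": 0.02,"rx": 0,"ry": 0,"rz": 0},{"x": 0,"y": 0,"z": 0,"rx": 0,"ry": 0,"rz": 0},{"x": 0,"y": 0,"z": 0,"rx": 0,"ry": 0,"rz": 0},{"x": 0,"y": 0,"z": 0,"rx": 0,"ry": 0,"rz": 0},{"x": 0,"y": 0,"z": 0,"rx": 0,"ry": 0,"rz": 0},{"x": 0,"y": 0,"z": 0,"rx": 0,"ry": 0,"rz": 0},{"x": 0,"y": 0,"z": 0,"rx": 0,"ry": 0,"rz": 0},{"x": 0,"y": 0,"z": 0,"rx": 0,"ry": 0,"rz": 0}]}}

```text
t: 10.3
eef_pos: [519.6, 204.2, 95.6]
tcp_rot: [-3.142, 0.0, 1.571]
ft_force: [0.2, -0.2, 1.1]
opening: 0.639
grip_force: 30.0
```

Request:
{"op": "step_arm", "data": {"plan": [{"x": 0,"y": 0,"z": 0.02,"rx": 0,"ry": 0,"rz": 0},{"x": 0,"y": 0,"z": 0.02,"rx": 0,"ry": 0,"rz": 0},{"x": 0,"y": 0,"z": 0.02,"rx": 0,"ry": 0,"rz": 0},{"x": 0,"y": 0,"z": 0.02,"rx": 0,"ry": 0,"rz": 0},{"x": 0,"y": 0,"z": 0.01,"rx": 0,"ry": 0,"rz": 0},{"x": 0,"y": 0,"z": 0,"rx": 0,"ry": 0,"rz": 0},{"x": 0,"y": 0,"z": 0,"rx": 0,"ry": 0,"rz": 0},{"x": 0,"y": 0,"z": 0,"rx": 0,"ry": 0,"rz": 0},{"x": 0,"y": 0,"z": 0,"rx": 0,"ry": 0,"rz": 0},{"x": 0,"y": 0,"z": 0,"rx": 0,"ry": 0,"rz": 0}]}}

```text
t: 11.13
eef_pos: [519.6, 204.2, 93.3]
tcp_rot: [3.142, 0.0, 1.571]
ft_force: [0.2, -0.2, -0.1]
opening: 0.643
grip_force: 30.0
```

Run:
```python
from h import *
for i in range(2):
    s=state();print(s["t"],s["eef_pos"].round(1),s["ft_force"].round(1)); c=read_camera("side")
P=cloud(c);v,u=np.mgrid[0:420,0:560]
q=P[(np.hypot(P[...,0]-518.5,P[...,1]-200)<27)&(np.hypot(P[...,0]-518.5,P[...,1]-200)>12)&(P[...,2]>80)&(P[...,2]<125)]
print(np.median(q[:,2]),len(q))
```

```text
11.1333 [519.6 204.2  93.3] [ 0.2 -0.2 -0.1]
11.1833 [519.6 204.2  93.4] [ 0.1  0.3 -0.4]
103.34236902139301 339
```

Request:
{"op": "step_arm", "data": {"plan": [{"x": 0,"y": 0,"z": 0.02,"rx": 0,"ry": 0,"rz": 0},{"x": 0,"y": 0,"z": 0.02,"rx": 0,"ry": 0,"rz": 0},{"x": 0,"y": 0,"z": 0.01,"rx": 0,"ry": 0,"rz": 0},{"x": 0,"y": 0,"z": 0,"rx": 0,"ry": 0,"rz": 0},{"x": 0,"y": 0,"z": 0,"rx": 0,"ry": 0,"rz": 0},{"x": 0,"y": 0,"z": 0,"rx": 0,"ry": 0,"rz": 0},{"x": 0,"y": 0,"z": 0,"rx": 0,"ry": 0,"rz": 0},{"x": 0,"y": 0,"z": 0,"rx": 0,"ry": 0,"rz": 0},{"x": 0,"y": 0,"z": 0,"rx": 0,"ry": 0,"rz": 0},{"x": 0,"y": 0,"z": 0,"rx": 0,"ry": 0,"rz": 0}]}}

```text
t: 12.07
eef_pos: [519.6, 204.2, 92.1]
tcp_rot: [3.142, 0.0, 1.571]
ft_force: [-0.0, 0.0, -0.2]
opening: 0.64
grip_force: 30.0
```

Request:
{"op": "step_arm", "data": {"plan": [{"x": 0,"y": 0,"z": 0.02,"rx": 0,"ry": 0,"rz": 0},{"x": 0,"y": 0,"z": 0.01,"rx": 0,"ry": 0,"rz": 0},{"x": 0,"y": 0,"z": 0,"rx": 0,"ry": 0,"rz": 0},{"x": 0,"y": 0,"z": 0,"rx": 0,"ry": 0,"rz": 0},{"x": 0,"y": 0,"z": 0,"rx": 0,"ry": 0,"rz": 0},{"x": 0,"y": 0,"z": 0,"rx": 0,"ry": 0,"rz": 0},{"x": 0,"y": 0,"z": 0,"rx": 0,"ry": 0,"rz": 0},{"x": 0,"y": 0,"z": 0,"rx": 0,"ry": 0,"rz": 0},{"x": 0,"y": 0,"z": 0,"rx": 0,"ry": 0,"rz": 0},{"x": 0,"y": 0,"z": 0,"rx": 0,"ry": 0,"rz": 0}]}}

```text
t: 12.9
eef_pos: [519.7, 204.2, 91.4]
tcp_rot: [3.141, 0.0, 1.571]
ft_force: [0.9, -0.5, 0.5]
opening: 0.642
grip_force: 30.0
```

Request:
{"op": "step_arm", "data": {"plan": [{"x": 0,"y": 0,"z": 0.02,"rx": 0,"ry": 0,"rz": 0},{"x": 0,"y": 0,"z": 0.02,"rx": 0,"ry": 0,"rz": 0},{"x": 0,"y": 0,"z": 0,"rx": 0,"ry": 0,"rz": 0},{"x": 0,"y": 0,"z": 0,"rx": 0,"ry": 0,"rz": 0},{"x": 0,"y": 0,"z": 0,"rx": 0,"ry": 0,"rz": 0},{"x": 0,"y": 0,"z": 0,"rx": 0,"ry": 0,"rz": 0},{"x": 0,"y": 0,"z": 0,"rx": 0,"ry": 0,"rz": 0},{"x": 0,"y": 0,"z": 0,"rx": 0,"ry": 0,"rz": 0},{"x": 0,"y": 0,"z": 0,"rx": 0,"ry": 0,"rz": 0},{"x": 0,"y": 0,"z": 0,"rx": 0,"ry": 0,"rz": 0}]}}

```text
t: 13.73
eef_pos: [519.7, 204.3, 90.6]
tcp_rot: [3.141, -0.0, 1.571]
ft_force: [-0.6, -0.2, 5.3]
opening: 0.642
grip_force: 30.0
```

Request:
{"op": "step_arm", "data": {"plan": [{"x": 0,"y": 0,"z": 0.02,"rx": 0,"ry": 0,"rz": 0},{"x": 0,"y": 0,"z": 0.01,"rx": 0,"ry": 0,"rz": 0},{"x": 0,"y": 0,"z": 0,"rx": 0,"ry": 0,"rz": 0},{"x": 0,"y": 0,"z": 0,"rx": 0,"ry": 0,"rz": 0},{"x": 0,"y": 0,"z": 0,"rx": 0,"ry": 0,"rz": 0},{"x": 0,"y": 0,"z": 0,"rx": 0,"ry": 0,"rz": 0},{"x": 0,"y": 0,"z": 0,"rx": 0,"ry": 0,"rz": 0},{"x": 0,"y": 0,"z": 0,"rx": 0,"ry": 0,"rz": 0},{"x": 0,"y": 0,"z": 0,"rx": 0,"ry": 0,"rz": 0},{"x": 0,"y": 0,"z": 0,"rx": 0,"ry": 0,"rz": 0}]}}

```text
t: 14.57
eef_pos: [519.7, 204.2, 89.8]
tcp_rot: [3.141, 0.0, 1.571]
ft_force: [-0.9, 0.5, 5.1]
opening: 0.642
grip_force: 30.0
```

Request:
{"op": "step_arm", "data": {"plan": [{"x": 0,"y": 0,"z": 0,"rx": 0,"ry": 0,"rz": 0},{"x": 0,"y": 0,"z": 0,"rx": 0,"ry": 0,"rz": 0},{"x": 0,"y": 0,"z": 0,"rx": 0,"ry": 0,"rz": 0},{"x": 0,"y": 0,"z": 0,"rx": 0,"ry": 0,"rz": 0},{"x": 0,"y": 0,"z": -0.3,"rx": 0,"ry": 0,"rz": 0},{"x": 0,"y": 0,"z": -0.8,"rx": 0,"ry": 0,"rz": 0},{"x": 0,"y": 0,"z": -0.9,"rx": 0,"ry": 0,"rz": 0},{"x": -0.8,"y": 0,"z": -0.5,"rx": 0,"ry": 0,"rz": 0},{"x": -0.8,"y": 0,"z": 0,"rx": 0,"ry": 0,"rz": 0},{"x": -0.8,"y": 0,"z": 0,"rx": 0,"ry": 0,"rz": 0}], "jaw": -1}}

```text
t: 15.4
eef_pos: [519.8, 143.8, 153.5]
tcp_rot: [3.139, -0.0, 1.572]
ft_force: [-0.7, 0.7, -0.9]
opening: 0.998
grip_force: 0.0
```

Request:
{"op": "step_arm", "data": {"plan": [{"x": -1,"y": -0.12,"z": 0,"rx": 0,"ry": 0,"rz": 0},{"x": -1,"y": -0.12,"z": 0,"rx": 0,"ry": 0,"rz": 0},{"x": -1,"y": -0.12,"z": 0,"rx": 0,"ry": 0,"rz": 0},{"x": -1,"y": -0.12,"z": 0,"rx": 0,"ry": 0,"rz": 0},{"x": -1,"y": -0.12,"z": 0,"rx": 0,"ry": 0,"rz": 0},{"x": -1,"y": -0.12,"z": 0.7,"rx": 0,"ry": 0,"rz": 0},{"x": -1,"y": -0.12,"z": 0.7,"rx": 0,"ry": 0,"rz": 0},{"x": -1,"y": -0.12,"z": 0.7,"rx": 0,"ry": 0,"rz": 0},{"x": -1,"y": -0.12,"z": 0.7,"rx": 0,"ry": 0,"rz": 0},{"x": -0.27,"y": -0.08,"z": 0.7,"rx": 0,"ry": 0,"rz": 0}]}}

```text
t: 16.23
eef_pos: [490.7, -90.3, 64.4]
tcp_rot: [3.14, 0.001, 1.569]
ft_force: [1.2, -0.5, -0.2]
opening: 0.999
grip_force: 0.0
```

Run:
```python
from h import *
c=read_camera("side");P=cloud(c)
for nm,x,y,R in(("large",518.5,202,31),):
    q=P[(np.hypot(P[...,0]-x,P[...,1]-y)<26)&(np.hypot(P[...,0]-x,P[...,1]-y)>12)&(P[...,2]>70)&(P[...,2]<125)]
    print(np.median(q[:,2]),np.percentile(q[:,2],[5,95]),len(q))
```

```text
100.20663558143892 [ 98.23380822 102.39874973] 296
```

Request:
{"op": "step_arm", "data": {"plan": [{"x": 0,"y": 0,"z": 0.6,"rx": 0,"ry": 0,"rz": 0},{"x": 0,"y": 0,"z": 0.6,"rx": 0,"ry": 0,"rz": 0},{"x": 0,"y": 0,"z": 0.5,"rx": 0,"ry": 0,"rz": 0},{"x": 0,"y": 0,"z": 0.3,"rx": 0,"ry": 0,"rz": 0},{"x": 0,"y": 0,"z": 0.2,"rx": 0,"ry": 0,"rz": 0},{"x": 0,"y": 0,"z": 0.12,"rx": 0,"ry": 0,"rz": 0},{"x": 0,"y": 0,"z": 0,"rx": 0,"ry": 0,"rz": 0},{"x": 0,"y": 0,"z": 0,"rx": 0,"ry": 0,"rz": 0},{"x": 0,"y": 0,"z": 0,"rx": 0,"ry": 0,"rz": 0},{"x": 0,"y": 0,"z": 0,"rx": 0,"ry": 0,"rz": 0}]}}

```text
t: 17.12
eef_pos: [490.8, -87.6, 7.1]
tcp_rot: [3.141, 0.0, 1.571]
ft_force: [1.4, -0.2, -0.1]
opening: 0.998
grip_force: 0.0
```

Request:
{"op": "step_arm", "data": {"plan": [{"x": 0,"y": 0,"z": 0.05,"rx": 0,"ry": 0,"rz": 0},{"x": 0,"y": 0,"z": 0,"rx": 0,"ry": 0,"rz": 0},{"x": 0,"y": 0,"z": 0,"rx": 0,"ry": 0,"rz": 0},{"x": 0,"y": 0,"z": 0,"rx": 0,"ry": 0,"rz": 0},{"x": 0,"y": 0,"z": 0,"rx": 0,"ry": 0,"rz": 0},{"x": 0,"y": 0,"z": 0,"rx": 0,"ry": 0,"rz": 0},{"x": 0,"y": 0,"z": 0,"rx": 0,"ry": 0,"rz": 0},{"x": 0,"y": 0,"z": 0,"rx": 0,"ry": 0,"rz": 0},{"x": 0,"y": 0,"z": 0,"rx": 0,"ry": 0,"rz": 0},{"x": 0,"y": 0,"z": 0,"rx": 0,"ry": 0,"rz": 0}], "jaw": 1}}

```text
t: 17.95
eef_pos: [490.6, -87.5, 5.4]
tcp_rot: [3.142, 0.0, 1.571]
ft_force: [-0.3, 0.7, 0.3]
opening: 0.538
grip_force: 30.0
```

Request:
{"op": "step_arm", "data": {"plan": [{"x": 0,"y": 0,"z": -0.6,"rx": 0,"ry": 0,"rz": 0},{"x": 0,"y": 0,"z": -1,"rx": 0,"ry": 0,"rz": 0},{"x": 0,"y": 0,"z": -1,"rx": 0,"ry": 0,"rz": 0},{"x": 0.8,"y": 0.1,"z": -0.7,"rx": 0,"ry": 0,"rz": 0},{"x": 0.8,"y": 0.1,"z": -0.7,"rx": 0,"ry": 0,"rz": 0},{"x": 0.8,"y": 0.1,"z": -0.7,"rx": 0,"ry": 0,"rz": 0},{"x": 0.8,"y": 0.1,"z": -0.7,"rx": 0,"ry": 0,"rz": 0},{"x": 0.8,"y": 0.1,"z": -0.7,"rx": 0,"ry": 0,"rz": 0},{"x": 0.8,"y": 0.1,"z": -0.7,"rx": 0,"ry": 0,"rz": 0},{"x": 0.8,"y": 0.1,"z": -0.7,"rx": 0,"ry": 0,"rz": 0}]}}

```text
t: 18.78
eef_pos: [507.9, 53.5, 193.8]
tcp_rot: [3.142, 0.0, 1.571]
ft_force: [0.0, -0.4, -0.7]
opening: 0.542
grip_force: 30.0
```

Request:
{"op": "step_arm", "data": {"plan": [{"x": 0.8,"y": 0.1,"z": 0,"rx": 0,"ry": 0,"rz": 0},{"x": 0.8,"y": 0.1,"z": 0,"rx": 0,"ry": 0,"rz": 0},{"x": 0.8,"y": 0.1,"z": 0,"rx": 0,"ry": 0,"rz": 0},{"x": 0.8,"y": 0.1,"z": 0,"rx": 0,"ry": 0,"rz": 0},{"x": 0.8,"y": 0.05,"z": 0,"rx": 0,"ry": 0,"rz": 0},{"x": 0.8,"y": 0,"z": 0,"rx": 0,"ry": 0,"rz": 0},{"x": 0.8,"y": 0,"z": 0,"rx": 0,"ry": 0,"rz": 0},{"x": 0.3,"y": 0,"z": 0,"rx": 0,"ry": 0,"rz": 0},{"x": 0.1,"y": 0,"z": 0,"rx": 0,"ry": 0,"rz": 0},{"x": 0,"y": 0,"z": 0,"rx": 0,"ry": 0,"rz": 0}]}}

```text
t: 19.62
eef_pos: [519.2, 202.5, 192.7]
tcp_rot: [-3.141, 0.0, 1.572]
ft_force: [1.2, -0.4, -0.5]
opening: 0.541
grip_force: 30.0
```

```bash
cat > chk.py <<'E'
from h import *
from scipy.optimize import least_squares
import sys
R=float(sys.argv[1]);s=state();print(s["t"],s["eef_pos"].round(1),s["ft_force"].round(1));zb=s["eef_pos"][2]-float(sys.argv[2])
c=read_camera("side");P=cloud(c);v,u=np.mgrid[0:420,0:560]
B=(v>215)&(v<310)&(abs(u-286)<24)&(np.hypot(P[...,0]-519,P[...,1]-201)<40)
t=B&(abs(P[...,2]-zb-16)<5)&(np.hypot(P[...,0]-519,P[...,1]-201)<R-6)
print("top z",np.median(P[t][:,2]),t.sum(),"expected",zb+16)
q=P[B&(P[...,2]>zb+2)&(P[...,2]<zb+13)&(P[...,1]>203)];q=q[np.hypot(q[:,0]-519,q[:,1]-201)>R-6]
f=least_squares(lambda p:np.hypot(q[:,0]-p[0],q[:,1]-p[1])-R,[518,202],loss="soft_l1");print("wall",f.x,len(q))
# bore: column through it; pixels deeper than the top face
b=B&(P[...,2]<zb+12)&(P[...,2]>zb-4)&(abs(P[...,0]-519)<9)&(np.hypot(P[...,0]-519,P[...,1]-197)<13)
vv,uu=np.nonzero(b);print("bore px",uu.mean(),vv.mean(),len(uu),plane(c,uu.mean(),vv.mean(),zb+16).round(1) if len(uu) else "")
E
python3 chk.py 26 5.4
```

```text
19.6167 [519.2 202.5 192.7] [ 1.2 -0.4 -0.5]
top z 203.2506385262367 257 expected 203.3065411902961
wall [518.43313186 200.32350631] 131
bore px 285.625 260.0 24 [517.6 202.9 203.3]
```

Request:
{"op": "step_arm", "data": {"plan": [{"x": 0,"y": 0,"z": 0.4,"rx": 0,"ry": 0,"rz": 0},{"x": 0,"y": 0,"z": 0.4,"rx": 0,"ry": 0,"rz": 0},{"x": 0,"y": 0,"z": 0.3,"rx": 0,"ry": 0,"rz": 0},{"x": 0,"y": 0,"z": 0.1,"rx": 0,"ry": 0,"rz": 0},{"x": 0,"y": 0,"z": 0.05,"rx": 0,"ry": 0,"rz": 0},{"x": 0,"y": 0,"z": 0.05,"rx": 0,"ry": 0,"rz": 0},{"x": 0,"y": 0,"z": 0.05,"rx": 0,"ry": 0,"rz": 0},{"x": 0,"y": 0,"z": 0.05,"rx": 0,"ry": 0,"rz": 0},{"x": 0,"y": 0,"z": 0.05,"rx": 0,"ry": 0,"rz": 0},{"x": 0,"y": 0,"z": 0.05,"rx": 0,"ry": 0,"rz": 0}]}}

```text
t: 20.5
eef_pos: [519.4, 202.5, 155.4]
tcp_rot: [3.141, -0.0, 1.571]
ft_force: [0.2, -0.3, -0.5]
opening: 0.544
grip_force: 30.0
```

Request:
{"op": "step_arm", "data": {"plan": [{"x": 0,"y": 0,"z": 0.04,"rx": 0,"ry": 0,"rz": 0},{"x": 0,"y": 0,"z": 0.04,"rx": 0,"ry": 0,"rz": 0},{"x": 0,"y": 0,"z": 0.04,"rx": 0,"ry": 0,"rz": 0},{"x": 0,"y": 0,"z": 0.04,"rx": 0,"ry": 0,"rz": 0},{"x": 0,"y": 0,"z": 0.04,"rx": 0,"ry": 0,"rz": 0},{"x": 0,"y": 0,"z": 0.04,"rx": 0,"ry": 0,"rz": 0},{"x": 0,"y": 0,"z": 0,"rx": 0,"ry": 0,"rz": 0},{"x": 0,"y": 0,"z": 0,"rx": 0,"ry": 0,"rz": 0},{"x": 0,"y": 0,"z": 0,"rx": 0,"ry": 0,"rz": 0},{"x": 0,"y": 0,"z": 0,"rx": 0,"ry": 0,"rz": 0}]}}

```text
t: 21.33
eef_pos: [519.4, 202.5, 149.4]
tcp_rot: [3.141, 0.0, 1.571]
ft_force: [0.8, -1.2, -0.6]
opening: 0.541
grip_force: 30.0
```

Request:
{"op": "step_arm", "data": {"plan": [{"x": -0.01,"y": 0,"z": 0.2,"rx": 0,"ry": 0,"rz": 0},{"x": 0,"y": 0,"z": 0.25,"rx": 0,"ry": 0,"rz": 0},{"x": 0,"y": 0,"z": 0.25,"rx": 0,"ry": 0,"rz": 0},{"x": 0,"y": 0,"z": 0.25,"rx": 0,"ry": 0,"rz": 0},{"x": 0,"y": 0,"z": 0.25,"rx": 0,"ry": 0,"rz": 0},{"x": 0,"y": 0,"z": 0.2,"rx": 0,"ry": 0,"rz": 0},{"x": 0,"y": 0,"z": 0.16,"rx": 0,"ry": 0,"rz": 0},{"x": 0,"y": 0,"z": 0.06,"rx": 0,"ry": 0,"rz": 0},{"x": 0,"y": 0,"z": 0.04,"rx": 0,"ry": 0,"rz": 0},{"x": 0,"y": 0,"z": 0,"rx": 0,"ry": 0,"rz": 0}]}}

```text
t: 22.17
eef_pos: [519.4, 202.2, 107.8]
tcp_rot: [-3.142, 0.0, 1.571]
ft_force: [-0.3, 0.9, 0.2]
opening: 0.539
grip_force: 30.0
```

Request:
{"op": "step_arm", "data": {"plan": [{"x": 0,"y": 0,"z": 0.02,"rx": 0,"ry": 0,"rz": 0},{"x": 0,"y": 0,"z": 0.02,"rx": 0,"ry": 0,"rz": 0},{"x": 0,"y": 0,"z": 0.02,"rx": 0,"ry": 0,"rz": 0},{"x": 0,"y": 0,"z": 0,"rx": 0,"ry": 0,"rz": 0},{"x": 0,"y": 0,"z": 0,"rx": 0,"ry": 0,"rz": 0},{"x": 0,"y": 0,"z": 0,"rx": 0,"ry": 0,"rz": 0},{"x": 0,"y": 0,"z": 0,"rx": 0,"ry": 0,"rz": 0},{"x": 0,"y": 0,"z": 0,"rx": 0,"ry": 0,"rz": 0},{"x": 0,"y": 0,"z": 0,"rx": 0,"ry": 0,"rz": 0},{"x": 0,"y": 0,"z": 0,"rx": 0,"ry": 0,"rz": 0}]}}

```text
t: 23.0
eef_pos: [519.4, 202.2, 106.4]
tcp_rot: [3.142, 0.0, 1.571]
ft_force: [-1.0, 0.5, -0.2]
opening: 0.543
grip_force: 30.0
```

Request:
{"op": "step_arm", "data": {"plan": [{"x": 0,"y": 0,"z": 0.02,"rx": 0,"ry": 0,"rz": 0},{"x": 0,"y": 0,"z": 0.02,"rx": 0,"ry": 0,"rz": 0},{"x": 0,"y": 0,"z": 0,"rx": 0,"ry": 0,"rz": 0},{"x": 0,"y": 0,"z": 0,"rx": 0,"ry": 0,"rz": 0},{"x": 0,"y": 0,"z": 0,"rx": 0,"ry": 0,"rz": 0},{"x": 0,"y": 0,"z": 0,"rx": 0,"ry": 0,"rz": 0},{"x": 0,"y": 0,"z": 0,"rx": 0,"ry": 0,"rz": 0},{"x": 0,"y": 0,"z": 0,"rx": 0,"ry": 0,"rz": 0},{"x": 0,"y": 0,"z": 0,"rx": 0,"ry": 0,"rz": 0},{"x": 0,"y": 0,"z": 0,"rx": 0,"ry": 0,"rz": 0}]}}

```text
t: 23.83
eef_pos: [519.4, 202.2, 105.4]
tcp_rot: [3.141, 0.0, 1.571]
ft_force: [-0.7, -0.4, 3.9]
opening: 0.54
grip_force: 30.0
```

Request:
{"op": "step_arm", "data": {"plan": [{"x": 0,"y": 0,"z": 0.02,"rx": 0,"ry": 0,"rz": 0},{"x": 0,"y": 0,"z": 0.01,"rx": 0,"ry": 0,"rz": 0},{"x": 0,"y": 0,"z": 0,"rx": 0,"ry": 0,"rz": 0},{"x": 0,"y": 0,"z": 0,"rx": 0,"ry": 0,"rz": 0},{"x": 0,"y": 0,"z": 0,"rx": 0,"ry": 0,"rz": 0},{"x": 0,"y": 0,"z": 0,"rx": 0,"ry": 0,"rz": 0},{"x": 0,"y": 0,"z": 0,"rx": 0,"ry": 0,"rz": 0},{"x": 0,"y": 0,"z": 0,"rx": 0,"ry": 0,"rz": 0},{"x": 0,"y": 0,"z": 0,"rx": 0,"ry": 0,"rz": 0},{"x": 0,"y": 0,"z": 0,"rx": 0,"ry": 0,"rz": 0}]}}

```text
t: 24.67
eef_pos: [519.4, 202.3, 104.7]
tcp_rot: [3.141, 0.0, 1.571]
ft_force: [0.0, -0.5, 4.9]
opening: 0.543
grip_force: 30.0
```

Request:
{"op": "step_arm", "data": {"plan": [{"x": 0,"y": 0,"z": 0,"rx": 0,"ry": 0,"rz": 0},{"x": 0,"y": 0,"z": 0,"rx": 0,"ry": 0,"rz": 0},{"x": 0,"y": 0,"z": 0,"rx": 0,"ry": 0,"rz": 0},{"x": 0,"y": 0,"z": 0,"rx": 0,"ry": 0,"rz": 0},{"x": 0,"y": 0,"z": -0.5,"rx": 0,"ry": 0,"rz": 0},{"x": 0,"y": 0,"z": -1,"rx": 0,"ry": 0,"rz": 0},{"x": -0.9,"y": -0.15,"z": 0,"rx": 0,"ry": 0,"rz": 0},{"x": -0.9,"y": -0.15,"z": 0,"rx": 0,"ry": 0,"rz": 0},{"x": -0.9,"y": -0.15,"z": 0,"rx": 0,"ry": 0,"rz": 0},{"x": -0.9,"y": -0.15,"z": 0,"rx": 0,"ry": 0,"rz": 0}], "jaw": -1}}

```text
t: 25.5
eef_pos: [504.0, 111.4, 142.1]
tcp_rot: [3.142, 0.0, 1.571]
ft_force: [-0.3, -0.4, -0.3]
opening: 1.001
grip_force: 0.0
```

Request:
{"op": "step_arm", "data": {"plan": [{"x": -1,"y": -0.17,"z": 0,"rx": 0,"ry": 0,"rz": 0},{"x": -1,"y": -0.17,"z": 0,"rx": 0,"ry": 0,"rz": 0},{"x": -1,"y": -0.17,"z": 0,"rx": 0,"ry": 0,"rz": 0},{"x": -1,"y": -0.17,"z": 0,"rx": 0,"ry": 0,"rz": 0},{"x": -1,"y": -0.17,"z": 0,"rx": 0,"ry": 0,"rz": 0},{"x": -1,"y": -0.17,"z": 0,"rx": 0,"ry": 0,"rz": 0},{"x": -1,"y": -0.17,"z": 0,"rx": 0,"ry": 0,"rz": 0},{"x": -1,"y": -0.17,"z": 0,"rx": 0,"ry": 0,"rz": 0},{"x": -1,"y": -0.17,"z": 0,"rx": 0,"ry": 0,"rz": 0},{"x": -1,"y": -0.17,"z": 0,"rx": 0,"ry": 0,"rz": 0}]}}

```text
t: 26.33
eef_pos: [461.5, -139.0, 142.1]
tcp_rot: [-3.142, 0.0, 1.571]
ft_force: [0.5, 0.9, -0.4]
opening: 0.998
grip_force: 0.0
```

Request:
{"op": "step_arm", "data": {"plan": [{"x": -1,"y": -0.14,"z": 0.6,"rx": 0,"ry": 0,"rz": 0},{"x": -1,"y": -0.14,"z": 0.6,"rx": 0,"ry": 0,"rz": 0},{"x": -1,"y": -0.14,"z": 0.6,"rx": 0,"ry": 0,"rz": 0},{"x": -1,"y": -0.14,"z": 0.6,"rx": 0,"ry": 0,"rz": 0},{"x": -1,"y": -0.14,"z": 0.6,"rx": 0,"ry": 0,"rz": 0},{"x": -0.25,"y": 0,"z": 0.6,"rx": 0,"ry": 0,"rz": 0},{"x": 0,"y": 0,"z": 0.4,"rx": 0,"ry": 0,"rz": 0},{"x": 0,"y": 0,"z": 0.2,"rx": 0,"ry": 0,"rz": 0},{"x": 0,"y": 0,"z": 0,"rx": 0,"ry": 0,"rz": 0},{"x": 0,"y": 0,"z": 0,"rx": 0,"ry": 0,"rz": 0}]}}

```text
t: 27.17
eef_pos: [444.5, -268.2, 37.4]
tcp_rot: [-3.141, -0.0, 1.572]
ft_force: [-0.6, 1.0, -0.0]
opening: 0.998
grip_force: 0.0
```

Run:
```python
from h import *
c=read_camera("side");P=cloud(c);r=np.hypot(P[...,0]-518.5,P[...,1]-202)
for a,b in((12,23),(27.5,30)):
    q=P[(r<b)&(r>a)&(P[...,2]>70)&(P[...,2]<140)];print(np.median(q[:,2]),np.percentile(q[:,2],[5,95]),len(q))
q=P[:,:][(np.hypot(P[...,0]-444,P[...,1]+269)<30)&(abs(P[...,2]-16)<3)];print(len(q),q[:,:2].min(0),q[:,:2].max(0))
```

```text
115.4534944231647 [112.72520958 117.58908381] 233
93.1891907883996 [ 82.81270212 100.16042996] 181
94 [ 428.19235588 -290.78151527] [ 466.20503407 -247.93317488]
```

Request:
{"op": "step_arm", "data": {"plan": [{"x": -0.03,"y": 0,"z": 0.4,"rx": 0,"ry": 0,"rz": 0},{"x": 0,"y": 0,"z": 0.4,"rx": 0,"ry": 0,"rz": 0},{"x": 0,"y": 0,"z": 0.3,"rx": 0,"ry": 0,"rz": 0},{"x": 0,"y": 0,"z": 0.15,"rx": 0,"ry": 0,"rz": 0},{"x": 0,"y": 0,"z": 0,"rx": 0,"ry": 0,"rz": 0},{"x": 0,"y": 0,"z": 0,"rx": 0,"ry": 0,"rz": 0},{"x": 0,"y": 0,"z": 0,"rx": 0,"ry": 0,"rz": 0},{"x": 0,"y": 0,"z": 0,"rx": 0,"ry": 0,"rz": 0},{"x": 0,"y": 0,"z": 0,"rx": 0,"ry": 0,"rz": 0},{"x": 0,"y": 0,"z": 0,"rx": 0,"ry": 0,"rz": 0}]}}

```text
t: 28.05
eef_pos: [444.5, -269.8, 6.1]
tcp_rot: [3.141, 0.0, 1.571]
ft_force: [0.8, 0.6, -0.4]
opening: 0.997
grip_force: 0.0
```

Request:
{"op": "step_arm", "data": {"plan": [{"x": 0,"y": 0,"z": 0,"rx": 0,"ry": 0,"rz": 0},{"x": 0,"y": 0,"z": 0,"rx": 0,"ry": 0,"rz": 0},{"x": 0,"y": 0,"z": 0,"rx": 0,"ry": 0,"rz": 0},{"x": 0,"y": 0,"z": 0,"rx": 0,"ry": 0,"rz": 0},{"x": 0,"y": 0,"z": 0,"rx": 0,"ry": 0,"rz": 0},{"x": 0,"y": 0,"z": 0,"rx": 0,"ry": 0,"rz": 0},{"x": 0,"y": 0,"z": 0,"rx": 0,"ry": 0,"rz": 0},{"x": 0,"y": 0,"z": 0,"rx": 0,"ry": 0,"rz": 0},{"x": 0,"y": 0,"z": 0,"rx": 0,"ry": 0,"rz": 0},{"x": 0,"y": 0,"z": 0,"rx": 0,"ry": 0,"rz": 0}], "jaw": 1}}

```text
t: 28.88
eef_pos: [444.4, -269.8, 5.9]
tcp_rot: [-3.142, 0.0, 1.571]
ft_force: [-0.6, -1.2, 1.1]
opening: 0.421
grip_force: 30.0
```

Request:
{"op": "step_arm", "data": {"plan": [{"x": 0,"y": 0,"z": -0.6,"rx": 0,"ry": 0,"rz": 0},{"x": 0,"y": 0,"z": -1,"rx": 0,"ry": 0,"rz": 0},{"x": 0,"y": 0,"z": -1,"rx": 0,"ry": 0,"rz": 0},{"x": 0.9,"y": 0.15,"z": -0.7,"rx": 0,"ry": 0,"rz": 0},{"x": 0.9,"y": 0.15,"z": -0.7,"rx": 0,"ry": 0,"rz": 0},{"x": 0.9,"y": 0.15,"z": -0.7,"rx": 0,"ry": 0,"rz": 0},{"x": 0.9,"y": 0.15,"z": -0.7,"rx": 0,"ry": 0,"rz": 0},{"x": 0.9,"y": 0.15,"z": -0.7,"rx": 0,"ry": 0,"rz": 0},{"x": 0.9,"y": 0.15,"z": -0.7,"rx": 0,"ry": 0,"rz": 0},{"x": 0.9,"y": 0.15,"z": -0.7,"rx": 0,"ry": 0,"rz": 0}]}}

```text
t: 29.72
eef_pos: [470.5, -111.1, 194.3]
tcp_rot: [3.142, 0.0, 1.571]
ft_force: [0.8, -0.4, -0.6]
opening: 0.428
grip_force: 30.0
```

Request:
{"op": "step_arm", "data": {"plan": [{"x": 1,"y": 0.15,"z": 0,"rx": 0,"ry": 0,"rz": 0},{"x": 1,"y": 0.15,"z": 0,"rx": 0,"ry": 0,"rz": 0},{"x": 1,"y": 0.15,"z": 0,"rx": 0,"ry": 0,"rz": 0},{"x": 1,"y": 0.15,"z": 0,"rx": 0,"ry": 0,"rz": 0},{"x": 1,"y": 0.15,"z": 0,"rx": 0,"ry": 0,"rz": 0},{"x": 1,"y": 0.15,"z": 0,"rx": 0,"ry": 0,"rz": 0},{"x": 1,"y": 0.15,"z": 0,"rx": 0,"ry": 0,"rz": 0},{"x": 1,"y": 0.15,"z": 0,"rx": 0,"ry": 0,"rz": 0},{"x": 1,"y": 0.15,"z": 0,"rx": 0,"ry": 0,"rz": 0},{"x": 1,"y": 0.15,"z": 0,"rx": 0,"ry": 0,"rz": 0}]}}

```text
t: 30.55
eef_pos: [508.0, 139.0, 193.3]
tcp_rot: [-3.142, 0.0, 1.571]
ft_force: [0.9, 0.2, 0.1]
opening: 0.427
grip_force: 30.0
```

Request:
{"op": "step_arm", "data": {"plan": [{"x": 0.9,"y": 0.1,"z": 0,"rx": 0,"ry": 0,"rz": 0},{"x": 0.8,"y": 0.1,"z": 0,"rx": 0,"ry": 0,"rz": 0},{"x": 0.5,"y": 0.1,"z": 0,"rx": 0,"ry": 0,"rz": 0},{"x": 0.25,"y": 0.1,"z": 0,"rx": 0,"ry": 0,"rz": 0},{"x": 0.1,"y": 0.05,"z": 0,"rx": 0,"ry": 0,"rz": 0},{"x": 0,"y": 0,"z": 0,"rx": 0,"ry": 0,"rz": 0},{"x": 0,"y": 0,"z": 0,"rx": 0,"ry": 0,"rz": 0},{"x": 0,"y": 0,"z": 0,"rx": 0,"ry": 0,"rz": 0},{"x": 0,"y": 0,"z": 0,"rx": 0,"ry": 0,"rz": 0},{"x": 0,"y": 0,"z": 0,"rx": 0,"ry": 0,"rz": 0}]}}

```text
t: 31.38
eef_pos: [519.4, 200.9, 193.5]
tcp_rot: [3.141, 0.0, 1.57]
ft_force: [0.6, 0.8, -0.8]
opening: 0.428
grip_force: 30.0
```

```bash
python3 chk.py 21 5.8
```

```text
31.3833 [519.4 200.9 193.5] [ 0.6  0.8 -0.8]
top z 203.4568024456511 132 expected 203.65667659726904
wall [518.47364942 198.69962548] 106
bore px 285.32142857142856 259.25 28 [518.3 201.5 203.7]
```

Request:
{"op": "step_arm", "data": {"plan": [{"x": 0.04,"y": 0,"z": 0.4,"rx": 0,"ry": 0,"rz": 0},{"x": 0,"y": 0,"z": 0.4,"rx": 0,"ry": 0,"rz": 0},{"x": 0,"y": 0,"z": 0.3,"rx": 0,"ry": 0,"rz": 0},{"x": 0,"y": 0,"z": 0.1,"rx": 0,"ry": 0,"rz": 0},{"x": 0,"y": 0,"z": 0.05,"rx": 0,"ry": 0,"rz": 0},{"x": 0,"y": 0,"z": 0.05,"rx": 0,"ry": 0,"rz": 0},{"x": 0,"y": 0,"z": 0.05,"rx": 0,"ry": 0,"rz": 0},{"x": 0,"y": 0,"z": 0.05,"rx": 0,"ry": 0,"rz": 0},{"x": 0,"y": 0,"z": 0.05,"rx": 0,"ry": 0,"rz": 0},{"x": 0,"y": 0,"z": 0.05,"rx": 0,"ry": 0,"rz": 0}]}}

```text
t: 32.27
eef_pos: [519.4, 202.5, 155.9]
tcp_rot: [3.141, -0.0, 1.571]
ft_force: [-1.3, -0.1, 0.4]
opening: 0.424
grip_force: 30.0
```

Request:
{"op": "step_arm", "data": {"plan": [{"x": 0,"y": 0,"z": 0.04,"rx": 0,"ry": 0,"rz": 0},{"x": 0,"y": 0,"z": 0.04,"rx": 0,"ry": 0,"rz": 0},{"x": 0,"y": 0,"z": 0.04,"rx": 0,"ry": 0,"rz": 0},{"x": 0,"y": 0,"z": 0.04,"rx": 0,"ry": 0,"rz": 0},{"x": 0,"y": 0,"z": 0.04,"rx": 0,"ry": 0,"rz": 0},{"x": 0,"y": 0,"z": 0.04,"rx": 0,"ry": 0,"rz": 0},{"x": 0,"y": 0,"z": 0,"rx": 0,"ry": 0,"rz": 0},{"x": 0,"y": 0,"z": 0,"rx": 0,"ry": 0,"rz": 0},{"x": 0,"y": 0,"z": 0,"rx": 0,"ry": 0,"rz": 0},{"x": 0,"y": 0,"z": 0,"rx": 0,"ry": 0,"rz": 0}]}}

```text
t: 33.1
eef_pos: [519.4, 202.5, 149.9]
tcp_rot: [3.141, 0.0, 1.571]
ft_force: [0.2, -0.5, -0.5]
opening: 0.429
grip_force: 30.0
```

Request:
{"op": "step_arm", "data": {"plan": [{"x": 0,"y": 0,"z": 0.15,"rx": 0,"ry": 0,"rz": 0},{"x": 0,"y": 0,"z": 0.2,"rx": 0,"ry": 0,"rz": 0},{"x": 0,"y": 0,"z": 0.2,"rx": 0,"ry": 0,"rz": 0},{"x": 0,"y": 0,"z": 0.2,"rx": 0,"ry": 0,"rz": 0},{"x": 0,"y": 0,"z": 0.16,"rx": 0,"ry": 0,"rz": 0},{"x": 0,"y": 0,"z": 0.08,"rx": 0,"ry": 0,"rz": 0},{"x": 0,"y": 0,"z": 0.04,"rx": 0,"ry": 0,"rz": 0},{"x": 0,"y": 0,"z": 0.02,"rx": 0,"ry": 0,"rz": 0},{"x": 0,"y": 0,"z": 0,"rx": 0,"ry": 0,"rz": 0},{"x": 0,"y": 0,"z": 0,"rx": 0,"ry": 0,"rz": 0}]}}

```text
t: 33.93
eef_pos: [519.5, 202.5, 123.7]
tcp_rot: [3.141, 0.0, 1.571]
ft_force: [-0.4, 1.1, -0.7]
opening: 0.43
grip_force: 30.0
```

Request:
{"op": "step_arm", "data": {"plan": [{"x": 0,"y": 0,"z": 0.02,"rx": 0,"ry": 0,"rz": 0},{"x": 0,"y": 0,"z": 0.02,"rx": 0,"ry": 0,"rz": 0},{"x": 0,"y": 0,"z": 0,"rx": 0,"ry": 0,"rz": 0},{"x": 0,"y": 0,"z": 0,"rx": 0,"ry": 0,"rz": 0},{"x": 0,"y": 0,"z": 0,"rx": 0,"ry": 0,"rz": 0},{"x": 0,"y": 0,"z": 0,"rx": 0,"ry": 0,"rz": 0},{"x": 0,"y": 0,"z": 0,"rx": 0,"ry": 0,"rz": 0},{"x": 0,"y": 0,"z": 0,"rx": 0,"ry": 0,"rz": 0},{"x": 0,"y": 0,"z": 0,"rx": 0,"ry": 0,"rz": 0},{"x": 0,"y": 0,"z": 0,"rx": 0,"ry": 0,"rz": 0}]}}

```text
t: 34.77
eef_pos: [519.4, 202.5, 122.6]
tcp_rot: [-3.142, 0.0, 1.571]
ft_force: [0.2, 0.8, 0.2]
opening: 0.429
grip_force: 30.0
```

Request:
{"op": "step_arm", "data": {"plan": [{"x": 0,"y": 0,"z": 0.02,"rx": 0,"ry": 0,"rz": 0},{"x": 0,"y": 0,"z": 0.01,"rx": 0,"ry": 0,"rz": 0},{"x": 0,"y": 0,"z": 0,"rx": 0,"ry": 0,"rz": 0},{"x": 0,"y": 0,"z": 0,"rx": 0,"ry": 0,"rz": 0},{"x": 0,"y": 0,"z": 0,"rx": 0,"ry": 0,"rz": 0},{"x": 0,"y": 0,"z": 0,"rx": 0,"ry": 0,"rz": 0},{"x": 0,"y": 0,"z": 0,"rx": 0,"ry": 0,"rz": 0},{"x": 0,"y": 0,"z": 0,"rx": 0,"ry": 0,"rz": 0},{"x": 0,"y": 0,"z": 0,"rx": 0,"ry": 0,"rz": 0},{"x": 0,"y": 0,"z": 0,"rx": 0,"ry": 0,"rz": 0}]}}

```text
t: 35.6
eef_pos: [519.4, 202.5, 121.9]
tcp_rot: [3.142, 0.0, 1.571]
ft_force: [-0.0, -0.8, -0.4]
opening: 0.429
grip_force: 30.0
```

Request:
{"op": "step_arm", "data": {"plan": [{"x": 0,"y": 0,"z": 0.02,"rx": 0,"ry": 0,"rz": 0},{"x": 0,"y": 0,"z": 0.01,"rx": 0,"ry": 0,"rz": 0},{"x": 0,"y": 0,"z": 0,"rx": 0,"ry": 0,"rz": 0},{"x": 0,"y": 0,"z": 0,"rx": 0,"ry": 0,"rz": 0},{"x": 0,"y": 0,"z": 0,"rx": 0,"ry": 0,"rz": 0},{"x": 0,"y": 0,"z": 0,"rx": 0,"ry": 0,"rz": 0},{"x": 0,"y": 0,"z": 0,"rx": 0,"ry": 0,"rz": 0},{"x": 0,"y": 0,"z": 0,"rx": 0,"ry": 0,"rz": 0},{"x": 0,"y": 0,"z": 0,"rx": 0,"ry": 0,"rz": 0},{"x": 0,"y": 0,"z": 0,"rx": 0,"ry": 0,"rz": 0}]}}

```text
t: 36.43
eef_pos: [519.4, 202.5, 121.2]
tcp_rot: [3.141, 0.0, 1.571]
ft_force: [0.7, -1.1, 5.9]
opening: 0.425
grip_force: 30.0
```

Request:
{"op": "step_arm", "data": {"plan": [{"x": 0,"y": 0,"z": 0.02,"rx": 0,"ry": 0,"rz": 0},{"x": 0,"y": 0,"z": 0.01,"rx": 0,"ry": 0,"rz": 0},{"x": 0,"y": 0,"z": 0,"rx": 0,"ry": 0,"rz": 0},{"x": 0,"y": 0,"z": 0,"rx": 0,"ry": 0,"rz": 0},{"x": 0,"y": 0,"z": 0,"rx": 0,"ry": 0,"rz": 0},{"x": 0,"y": 0,"z": 0,"rx": 0,"ry": 0,"rz": 0},{"x": 0,"y": 0,"z": 0,"rx": 0,"ry": 0,"rz": 0},{"x": 0,"y": 0,"z": 0,"rx": 0,"ry": 0,"rz": 0},{"x": 0,"y": 0,"z": 0,"rx": 0,"ry": 0,"rz": 0},{"x": 0,"y": 0,"z": 0,"rx": 0,"ry": 0,"rz": 0}]}}

```text
t: 37.27
eef_pos: [519.4, 202.5, 120.4]
tcp_rot: [3.141, 0.0, 1.571]
ft_force: [0.9, 0.8, 4.6]
opening: 0.43
grip_force: 30.0
```

Request:
{"op": "step_arm", "data": {"plan": [{"x": 0,"y": 0,"z": 0,"rx": 0,"ry": 0,"rz": 0},{"x": 0,"y": 0,"z": 0,"rx": 0,"ry": 0,"rz": 0},{"x": 0,"y": 0,"z": 0,"rx": 0,"ry": 0,"rz": 0},{"x": 0,"y": 0,"z": -0.2,"rx": 0,"ry": 0,"rz": 0},{"x": 0,"y": 0,"z": -0.3,"rx": 0,"ry": 0,"rz": 0},{"x": 0,"y": 0,"z": -0.3,"rx": 0,"ry": 0,"rz": 0},{"x": 0,"y": 0,"z": 0,"rx": 0,"ry": 0,"rz": 0},{"x": 0,"y": 0,"z": 0,"rx": 0,"ry": 0,"rz": 0},{"x": 0,"y": 0,"z": 0,"rx": 0,"ry": 0,"rz": 0},{"x": 0,"y": 0,"z": 0,"rx": 0,"ry": 0,"rz": 0}], "jaw": -0.2}}

```text
t: 38.1
eef_pos: [519.2, 202.4, 140.2]
tcp_rot: [-3.141, 0.0, 1.571]
ft_force: [-0.2, 0.4, 0.1]
opening: 0.599
grip_force: 0.0
```

Request:
{"op": "step_arm", "data": {"plan": [{"x": 0,"y": 0,"z": 0,"rx": 0,"ry": 0,"rz": 0},{"x": 0,"y": 0,"z": 0,"rx": 0,"ry": 0,"rz": 0},{"x": 0,"y": 0,"z": 0,"rx": 0,"ry": 0,"rz": 0},{"x": 0,"y": 0,"z": 0,"rx": 0,"ry": 0,"rz": 0},{"x": 0,"y": 0,"z": 0,"rx": 0,"ry": 0,"rz": 0},{"x": 0,"y": 0,"z": 0,"rx": 0,"ry": 0,"rz": 0},{"x": 0,"y": 0,"z": 0,"rx": 0,"ry": 0,"rz": 0},{"x": 0,"y": 0,"z": 0,"rx": 0,"ry": 0,"rz": 0},{"x": 0,"y": 0,"z": 0,"rx": 0,"ry": 0,"rz": 0},{"x": 0,"y": 0,"z": 0,"rx": 0,"ry": 0,"rz": 0}], "jaw": 0.6}}

```text
t: 38.93
eef_pos: [519.4, 202.5, 140.3]
tcp_rot: [-3.142, 0.0, 1.571]
ft_force: [0.2, 0.5, 0.2]
opening: 0.199
grip_force: 0.0
```

```bash
python3 look.py 5
```

```text
38.9333 [519.4 202.5 140.3] [0.2 0.5 0.2]
```

View pics/p5.png

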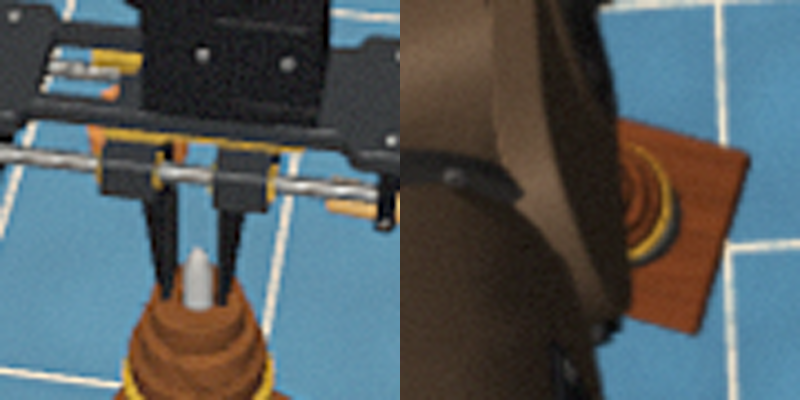

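The side half shows the three rings stacked in size order, with the nearly closed fingertips either side of the spindle just above the small ring. Now I'll creep down.

Request:
{"op": "step_arm", "data": {"plan": [{"x": 0,"y": 0,"z": 0.15,"rx": 0,"ry": 0,"rz": 0},{"x": 0,"y": 0,"z": 0.1,"rx": 0,"ry": 0,"rz": 0},{"x": 0,"y": 0,"z": 0.06,"rx": 0,"ry": 0,"rz": 0},{"x": 0,"y": 0,"z": 0.02,"rx": 0,"ry": 0,"rz": 0},{"x": 0,"y": 0,"z": 0.02,"rx": 0,"ry": 0,"rz": 0},{"x": 0,"y": 0,"z": 0.02,"rx": 0,"ry": 0,"rz": 0},{"x": 0,"y": 0,"z": 0.02,"rx": 0,"ry": 0,"rz": 0},{"x": 0,"y": 0,"z": 0.02,"rx": 0,"ry": 0,"rz": 0},{"x": 0,"y": 0,"z": 0.02,"rx": 0,"ry": 0,"rz": 0},{"x": 0,"y": 0,"z": 0.01,"rx": 0,"ry": 0,"rz": 0}]}}

```text
t: 39.87
eef_pos: [519.5, 202.5, 129.7]
tcp_rot: [3.141, -0.0, 1.571]
ft_force: [0.2, -0.6, 4.8]
opening: 0.203
grip_force: 2.6
```

Request:
{"op": "step_arm", "data": {"plan": [{"x": 0,"y": 0,"z": 0.01,"rx": 0,"ry": 0,"rz": 0},{"x": 0,"y": 0,"z": 0.01,"rx": 0,"ry": 0,"rz": 0},{"x": 0,"y": 0,"z": 0.01,"rx": 0,"ry": 0,"rz": 0},{"x": 0,"y": 0,"z": 0.01,"rx": 0,"ry": 0,"rz": 0},{"x": 0,"y": 0,"z": 0.01,"rx": 0,"ry": 0,"rz": 0},{"x": 0,"y": 0,"z": 0.01,"rx": 0,"ry": 0,"rz": 0},{"x": 0,"y": 0,"z": 0,"rx": 0,"ry": 0,"rz": 0},{"x": 0,"y": 0,"z": 0,"rx": 0,"ry": 0,"rz": 0},{"x": 0,"y": 0,"z": 0,"rx": 0,"ry": 0,"rz": 0},{"x": 0,"y": 0,"z": 0,"rx": 0,"ry": 0,"rz": 0}]}}

```text
t: 40.7
eef_pos: [519.5, 202.5, 128.2]
tcp_rot: [3.141, -0.0, 1.571]
ft_force: [-1.5, 0.1, 5.2]
opening: 0.198
grip_force: 2.6
```

Request:
{"op": "step_arm", "data": {"plan": [{"x": 0,"y": 0,"z": 0.01,"rx": 0,"ry": 0,"rz": 0},{"x": 0,"y": 0,"z": 0.01,"rx": 0,"ry": 0,"rz": 0},{"x": 0,"y": 0,"z": 0.01,"rx": 0,"ry": 0,"rz": 0},{"x": 0,"y": 0,"z": 0.01,"rx": 0,"ry": 0,"rz": 0},{"x": 0,"y": 0,"z": 0.01,"rx": 0,"ry": 0,"rz": 0},{"x": 0,"y": 0,"z": 0,"rx": 0,"ry": 0,"rz": 0},{"x": 0,"y": 0,"z": 0,"rx": 0,"ry": 0,"rz": 0},{"x": 0,"y": 0,"z": 0,"rx": 0,"ry": 0,"rz": 0},{"x": 0,"y": 0,"z": 0,"rx": 0,"ry": 0,"rz": 0},{"x": 0,"y": 0,"z": 0,"rx": 0,"ry": 0,"rz": 0}]}}

```text
t: 41.53
eef_pos: [519.5, 202.5, 126.8]
tcp_rot: [3.141, -0.0, 1.571]
ft_force: [-0.3, -0.1, 5.4]
opening: 0.199
grip_force: 2.6
```

Request:
{"op": "step_arm", "data": {"plan": [{"x": 0,"y": 0,"z": 0.01,"rx": 0,"ry": 0,"rz": 0},{"x": 0,"y": 0,"z": 0.01,"rx": 0,"ry": 0,"rz": 0},{"x": 0,"y": 0,"z": 0.01,"rx": 0,"ry": 0,"rz": 0},{"x": 0,"y": 0,"z": 0.01,"rx": 0,"ry": 0,"rz": 0},{"x": 0,"y": 0,"z": 0.01,"rx": 0,"ry": 0,"rz": 0},{"x": 0,"y": 0,"z": 0,"rx": 0,"ry": 0,"rz": 0},{"x": 0,"y": 0,"z": 0,"rx": 0,"ry": 0,"rz": 0},{"x": 0,"y": 0,"z": 0,"rx": 0,"ry": 0,"rz": 0},{"x": 0,"y": 0,"z": 0,"rx": 0,"ry": 0,"rz": 0},{"x": 0,"y": 0,"z": 0,"rx": 0,"ry": 0,"rz": 0}]}}

```text
t: 42.37
eef_pos: [519.4, 202.5, 125.5]
tcp_rot: [3.141, 0.0, 1.571]
ft_force: [-0.4, 0.0, 5.3]
opening: 0.2
grip_force: 2.6
```

Request:
{"op": "step_arm", "data": {"plan": [{"x": 0,"y": 0,"z": 0.01,"rx": 0,"ry": 0,"rz": 0},{"x": 0,"y": 0,"z": 0.01,"rx": 0,"ry": 0,"rz": 0},{"x": 0,"y": 0,"z": 0.01,"rx": 0,"ry": 0,"rz": 0},{"x": 0,"y": 0,"z": 0.01,"rx": 0,"ry": 0,"rz": 0},{"x": 0,"y": 0,"z": 0.01,"rx": 0,"ry": 0,"rz": 0},{"x": 0,"y": 0,"z": 0,"rx": 0,"ry": 0,"rz": 0},{"x": 0,"y": 0,"z": 0,"rx": 0,"ry": 0,"rz": 0},{"x": 0,"y": 0,"z": 0,"rx": 0,"ry": 0,"rz": 0},{"x": 0,"y": 0,"z": 0,"rx": 0,"ry": 0,"rz": 0},{"x": 0,"y": 0,"z": 0,"rx": 0,"ry": 0,"rz": 0}]}}

```text
t: 43.2
eef_pos: [519.4, 202.5, 124.2]
tcp_rot: [3.141, 0.0, 1.571]
ft_force: [-1.2, 0.5, 5.1]
opening: 0.2
grip_force: 2.6
```

Request:
{"op": "step_arm", "data": {"plan": [{"x": 0,"y": 0,"z": 0.01,"rx": 0,"ry": 0,"rz": 0},{"x": 0,"y": 0,"z": 0.01,"rx": 0,"ry": 0,"rz": 0},{"x": 0,"y": 0,"z": 0.01,"rx": 0,"ry": 0,"rz": 0},{"x": 0,"y": 0,"z": 0.01,"rx": 0,"ry": 0,"rz": 0},{"x": 0,"y": 0,"z": 0.01,"rx": 0,"ry": 0,"rz": 0},{"x": 0,"y": 0,"z": 0,"rx": 0,"ry": 0,"rz": 0},{"x": 0,"y": 0,"z": 0,"rx": 0,"ry": 0,"rz": 0},{"x": 0,"y": 0,"z": 0,"rx": 0,"ry": 0,"rz": 0},{"x": 0,"y": 0,"z": 0,"rx": 0,"ry": 0,"rz": 0},{"x": 0,"y": 0,"z": 0,"rx": 0,"ry": 0,"rz": 0}]}}

```text
t: 44.03
eef_pos: [519.4, 202.5, 122.9]
tcp_rot: [3.141, 0.0, 1.571]
ft_force: [-0.4, 0.6, 4.9]
opening: 0.198
grip_force: 2.5
```

Request:
{"op": "step_arm", "data": {"plan": [{"x": 0,"y": 0,"z": 0.01,"rx": 0,"ry": 0,"rz": 0},{"x": 0,"y": 0,"z": 0.01,"rx": 0,"ry": 0,"rz": 0},{"x": 0,"y": 0,"z": 0.01,"rx": 0,"ry": 0,"rz": 0},{"x": 0,"y": 0,"z": 0.01,"rx": 0,"ry": 0,"rz": 0},{"x": 0,"y": 0,"z": 0.01,"rx": 0,"ry": 0,"rz": 0},{"x": 0,"y": 0,"z": 0,"rx": 0,"ry": 0,"rz": 0},{"x": 0,"y": 0,"z": 0,"rx": 0,"ry": 0,"rz": 0},{"x": 0,"y": 0,"z": 0,"rx": 0,"ry": 0,"rz": 0},{"x": 0,"y": 0,"z": 0,"rx": 0,"ry": 0,"rz": 0},{"x": 0,"y": 0,"z": 0,"rx": 0,"ry": 0,"rz": 0}]}}

```text
t: 44.87
eef_pos: [519.4, 202.5, 121.6]
tcp_rot: [3.141, 0.0, 1.571]
ft_force: [0.6, 0.4, 5.3]
opening: 0.201
grip_force: 2.4
```

Request:
{"op": "step_arm", "data": {"plan": [{"x": 0,"y": 0,"z": 0.01,"rx": 0,"ry": 0,"rz": 0},{"x": 0,"y": 0,"z": 0.01,"rx": 0,"ry": 0,"rz": 0},{"x": 0,"y": 0,"z": 0.01,"rx": 0,"ry": 0,"rz": 0},{"x": 0,"y": 0,"z": 0.01,"rx": 0,"ry": 0,"rz": 0},{"x": 0,"y": 0,"z": 0.01,"rx": 0,"ry": 0,"rz": 0},{"x": 0,"y": 0,"z": 0,"rx": 0,"ry": 0,"rz": 0},{"x": 0,"y": 0,"z": 0,"rx": 0,"ry": 0,"rz": 0},{"x": 0,"y": 0,"z": 0,"rx": 0,"ry": 0,"rz": 0},{"x": 0,"y": 0,"z": 0,"rx": 0,"ry": 0,"rz": 0},{"x": 0,"y": 0,"z": 0,"rx": 0,"ry": 0,"rz": 0}]}}

```text
t: 45.7
eef_pos: [519.4, 202.5, 120.3]
tcp_rot: [3.142, 0.0, 1.571]
ft_force: [0.8, -0.4, 6.4]
opening: 0.201
grip_force: 2.4
```

Request:
{"op": "step_arm", "data": {"plan": [{"x": 0,"y": 0,"z": 0.01,"rx": 0,"ry": 0,"rz": 0},{"x": 0,"y": 0,"z": 0.01,"rx": 0,"ry": 0,"rz": 0},{"x": 0,"y": 0,"z": 0.01,"rx": 0,"ry": 0,"rz": 0},{"x": 0,"y": 0,"z": 0,"rx": 0,"ry": 0,"rz": 0},{"x": 0,"y": 0,"z": 0,"rx": 0,"ry": 0,"rz": 0},{"x": 0,"y": 0,"z": 0,"rx": 0,"ry": 0,"rz": 0},{"x": 0,"y": 0,"z": 0,"rx": 0,"ry": 0,"rz": 0},{"x": 0,"y": 0,"z": 0,"rx": 0,"ry": 0,"rz": 0},{"x": 0,"y": 0,"z": 0,"rx": 0,"ry": 0,"rz": 0},{"x": 0,"y": 0,"z": 0,"rx": 0,"ry": 0,"rz": 0}]}}

```text
t: 46.53
eef_pos: [519.4, 202.5, 119.6]
tcp_rot: [3.142, 0.0, 1.571]
ft_force: [-0.3, 0.9, 5.0]
opening: 0.2
grip_force: 2.4
```

Still sliding, so I'll carry on.

Request:
{"op": "step_arm", "data": {"plan": [{"x": 0,"y": 0,"z": 0.01,"rx": 0,"ry": 0,"rz": 0},{"x": 0,"y": 0,"z": 0.01,"rx": 0,"ry": 0,"rz": 0},{"x": 0,"y": 0,"z": 0.01,"rx": 0,"ry": 0,"rz": 0},{"x": 0,"y": 0,"z": 0.01,"rx": 0,"ry": 0,"rz": 0},{"x": 0,"y": 0,"z": 0.01,"rx": 0,"ry": 0,"rz": 0},{"x": 0,"y": 0,"z": 0,"rx": 0,"ry": 0,"rz": 0},{"x": 0,"y": 0,"z": 0,"rx": 0,"ry": 0,"rz": 0},{"x": 0,"y": 0,"z": 0,"rx": 0,"ry": 0,"rz": 0},{"x": 0,"y": 0,"z": 0,"rx": 0,"ry": 0,"rz": 0},{"x": 0,"y": 0,"z": 0,"rx": 0,"ry": 0,"rz": 0}]}}

```text
t: 47.37
eef_pos: [519.4, 202.5, 118.3]
tcp_rot: [3.142, 0.0, 1.571]
ft_force: [-0.0, 0.2, 5.0]
opening: 0.193
grip_force: 2.4
```

Request:
{"op": "step_arm", "data": {"plan": [{"x": 0,"y": 0,"z": 0.01,"rx": 0,"ry": 0,"rz": 0},{"x": 0,"y": 0,"z": 0.01,"rx": 0,"ry": 0,"rz": 0},{"x": 0,"y": 0,"z": 0.01,"rx": 0,"ry": 0,"rz": 0},{"x": 0,"y": 0,"z": 0.01,"rx": 0,"ry": 0,"rz": 0},{"x": 0,"y": 0,"z": 0.01,"rx": 0,"ry": 0,"rz": 0},{"x": 0,"y": 0,"z": 0,"rx": 0,"ry": 0,"rz": 0},{"x": 0,"y": 0,"z": 0,"rx": 0,"ry": 0,"rz": 0},{"x": 0,"y": 0,"z": 0,"rx": 0,"ry": 0,"rz": 0},{"x": 0,"y": 0,"z": 0,"rx": 0,"ry": 0,"rz": 0},{"x": 0,"y": 0,"z": 0,"rx": 0,"ry": 0,"rz": 0}]}}

```text
t: 48.2
eef_pos: [519.4, 202.5, 117.4]
tcp_rot: [3.141, -0.0, 1.571]
ft_force: [0.5, 0.7, 8.2]
opening: 0.198
grip_force: 3.8
```

Request:
{"op": "step_arm", "data": {"plan": [{"x": 0,"y": 0,"z": 0.01,"rx": 0,"ry": 0,"rz": 0},{"x": 0,"y": 0,"z": 0.01,"rx": 0,"ry": 0,"rz": 0},{"x": 0,"y": 0,"z": 0,"rx": 0,"ry": 0,"rz": 0},{"x": 0,"y": 0,"z": 0,"rx": 0,"ry": 0,"rz": 0},{"x": 0,"y": 0,"z": 0,"rx": 0,"ry": 0,"rz": 0},{"x": 0,"y": 0,"z": 0,"rx": 0,"ry": 0,"rz": 0},{"x": 0,"y": 0,"z": 0,"rx": 0,"ry": 0,"rz": 0},{"x": 0,"y": 0,"z": 0,"rx": 0,"ry": 0,"rz": 0},{"x": 0,"y": 0,"z": 0,"rx": 0,"ry": 0,"rz": 0},{"x": 0,"y": 0,"z": 0,"rx": 0,"ry": 0,"rz": 0}]}}

```text
t: 49.03
eef_pos: [519.5, 202.5, 117.1]
tcp_rot: [3.141, -0.0, 1.571]
ft_force: [-1.4, -0.3, 10.9]
opening: 0.198
grip_force: 5.1
```

Request:
{"op": "step_arm", "data": {"plan": [{"x": 0,"y": 0,"z": 0.01,"rx": 0,"ry": 0,"rz": 0},{"x": 0,"y": 0,"z": 0.01,"rx": 0,"ry": 0,"rz": 0},{"x": 0,"y": 0,"z": 0.01,"rx": 0,"ry": 0,"rz": 0},{"x": 0,"y": 0,"z": 0,"rx": 0,"ry": 0,"rz": 0},{"x": 0,"y": 0,"z": 0,"rx": 0,"ry": 0,"rz": 0},{"x": 0,"y": 0,"z": 0,"rx": 0,"ry": 0,"rz": 0},{"x": 0,"y": 0,"z": 0,"rx": 0,"ry": 0,"rz": 0},{"x": 0,"y": 0,"z": 0,"rx": 0,"ry": 0,"rz": 0},{"x": 0,"y": 0,"z": 0,"rx": 0,"ry": 0,"rz": 0},{"x": 0,"y": 0,"z": 0,"rx": 0,"ry": 0,"rz": 0}]}}

```text
t: 49.87
eef_pos: [519.6, 202.6, 116.7]
tcp_rot: [3.14, -0.0, 1.571]
ft_force: [-2.2, -0.9, 14.9]
opening: 0.196
grip_force: 7.1
```

Request:
{"op": "step_arm", "data": {"plan": [{"x": 0,"y": 0,"z": 0.008,"rx": 0,"ry": 0,"rz": 0},{"x": 0,"y": 0,"z": 0,"rx": 0,"ry": 0,"rz": 0},{"x": 0,"y": 0,"z": 0,"rx": 0,"ry": 0,"rz": 0},{"x": 0,"y": 0,"z": 0,"rx": 0,"ry": 0,"rz": 0},{"x": 0,"y": 0,"z": 0,"rx": 0,"ry": 0,"rz": 0},{"x": 0,"y": 0,"z": 0,"rx": 0,"ry": 0,"rz": 0},{"x": 0,"y": 0,"z": 0,"rx": 0,"ry": 0,"rz": 0},{"x": 0,"y": 0,"z": 0,"rx": 0,"ry": 0,"rz": 0},{"x": 0,"y": 0,"z": 0,"rx": 0,"ry": 0,"rz": 0},{"x": 0,"y": 0,"z": 0,"rx": 0,"ry": 0,"rz": 0}]}}

```text
t: 50.7
eef_pos: [519.6, 202.6, 116.6]
tcp_rot: [3.14, -0.0, 1.571]
ft_force: [-1.6, -0.7, 15.4]
opening: 0.201
grip_force: 7.6
```

Request:
{"op": "step_arm", "data": {"plan": [{"x": 0,"y": 0,"z": 0,"rx": 0,"ry": 0,"rz": 0},{"x": 0,"y": 0,"z": 0,"rx": 0,"ry": 0,"rz": 0},{"x": 0,"y": 0,"z": 0,"rx": 0,"ry": 0,"rz": 0},{"x": 0,"y": 0,"z": 0,"rx": 0,"ry": 0,"rz": 0},{"x": 0,"y": 0,"z": 0,"rx": 0,"ry": 0,"rz": 0},{"x": 0,"y": 0,"z": 0,"rx": 0,"ry": 0,"rz": 0},{"x": 0,"y": 0,"z": 0,"rx": 0,"ry": 0,"rz": 0},{"x": 0,"y": 0,"z": 0,"rx": 0,"ry": 0,"rz": 0},{"x": 0,"y": 0,"z": 0,"rx": 0,"ry": 0,"rz": 0},{"x": 0,"y": 0,"z": 0,"rx": 0,"ry": 0,"rz": 0}]}}

```text
t: 51.53
eef_pos: [519.6, 202.6, 116.6]
tcp_rot: [3.14, -0.0, 1.571]
ft_force: [-2.3, -0.8, 15.8]
opening: 0.198
grip_force: 7.6
```

Request:
{"op": "step_arm", "data": {"plan": [{"x": 0,"y": 0,"z": -0.04,"rx": 0,"ry": 0,"rz": 0},{"x": 0,"y": 0,"z": -0.08,"rx": 0,"ry": 0,"rz": 0},{"x": 0,"y": 0,"z": -0.2,"rx": 0,"ry": 0,"rz": 0},{"x": 0,"y": 0,"z": -0.5,"rx": 0,"ry": 0,"rz": 0},{"x": 0,"y": 0,"z": -0.7,"rx": 0,"ry": 0,"rz": 0},{"x": 0,"y": 0,"z": -0.7,"rx": 0,"ry": 0,"rz": 0},{"x": 0,"y": 0,"z": -0.7,"rx": 0,"ry": 0,"rz": 0},{"x": 0,"y": 0,"z": -0.7,"rx": 0,"ry": 0,"rz": 0},{"x": 0,"y": 0,"z": -0.3,"rx": 0,"ry": 0,"rz": 0},{"x": 0,"y": 0,"z": 0,"rx": 0,"ry": 0,"rz": 0}]}}

```text
t: 52.37
eef_pos: [519.8, 202.6, 214.9]
tcp_rot: [3.139, -0.0, 1.571]
ft_force: [0.1, 0.0, 0.2]
opening: 0.204
grip_force: 0.0
```

Run:
```python
from h import *
s=state();print(s["t"],s["eef_pos"].round(1),s["ft_force"].round(1))
c=read_camera("side");P=cloud(c);r=np.hypot(P[...,0]-518.5,P[...,1]-202)
q=P[(r<18)&(r>9)&(P[...,2]>70)&(P[...,2]<140)];print(np.median(q[:,2]),len(q))
cv2.imwrite("pics/f.png",c["image"][:,:,::-1])
```

```text
52.3667 [519.8 202.6 214.9] [0.1 0.  0.2]
117.29785721411355 142
```

View pics/f.png

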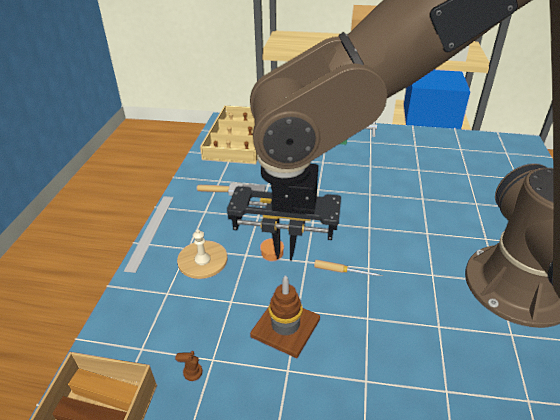

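The picture shows the stack down on the spindle at (286,305) with the brass follower beneath it and the gripper clear above. The queen, tin, awl and knight stand where they were.

```bash
python3 -c "
from cell import *
print(job_done())"
```

```text
the job is handed in; nothing more can be done
None
```

I threaded the three rings on in size order, lowered each by hand until it lay flat, and pressed the stack against the stop at about 15–16 N for over a second; I let go with the stack left down and handed the job in at about 52 s, and I have not seen the judged result.

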